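Gauge a fork lug's slot and pack it before clamping

TASK

The fork lug in the nest of the fixture plate, between the stop block and the push clamp, has a slot of unknown width that must be packed so that its ears cannot close up when it is clamped. Try the gauge leaves in it from the thinnest up until one binds at the mouth (do not force it) or you have tried them all, with only one leaf out of the stand at a time and each put back in its own slot. Then leave the thickest leaf that goes in standing fully home in the lug, with the other leaves in the stand and nothing else disturbed.

Things in the scene. Friction and masses are not known exactly. Their poses are not given: they have to be found in the camera images.
- leaf1_grip (a point): thinnest leaf, blade 4 mm thick: a flat steel blade 24 mm wide with a black grip at its top, 16 mm thick (x), 22 mm wide (y), 40 mm tall; upright in the stand. This point: centre of the grip; x across the thickness, y along the width, z up. The blade's flat foot is 68 mm below this point, the grip's underside 20 mm below. About 94 g, may vary by 30%.
- leaf2_grip (a point): second leaf, blade 7 mm thick: a flat steel blade 24 mm wide with a black grip at its top, 16 mm thick (x), 22 mm wide (y), 40 mm tall; upright in the stand. This point: centre of the grip; x across the thickness, y along the width, z up. The blade's flat foot is 68 mm below this point, the grip's underside 20 mm below. About 127 g, may vary by 30%.
- leaf3_grip (a point): thickest leaf, blade 10 mm thick: a flat steel blade 24 mm wide with a black grip at its top, 16 mm thick (x), 22 mm wide (y), 40 mm tall; upright in the stand. This point: centre of the grip; x across the thickness, y along the width, z up. The blade's flat foot is 68 mm below this point, the grip's underside 20 mm below. About 160 g, may vary by 30%.
- stand: the wooden gauge stand, a fixed block 60 x 132 x 45 mm with three slots in a row along its y, 40 mm apart, holding the leaves from the thinnest (at its -y end, far from the robot) to the thickest (near it). Each slot is 28 mm deep, 2 mm wider than its blade's thickness, 29 mm long, closed at its ends, with 2.5 mm chamfers along its mouth. Origin at the centre of its underside.
- slot1 (a point): stand slot of the thinnest leaf: centre of its mouth on the stand's top face, 45 mm above the bench; x across the blade's thickness, y along the row. A leaf fully down has its grip centre 40 mm above this point.
- slot2 (a point): stand slot of the second leaf: centre of its mouth on the stand's top face, 45 mm above the bench; x across the blade's thickness, y along the row. A leaf fully down has its grip centre 40 mm above this point.
- slot3 (a point): stand slot of the thickest leaf: centre of its mouth on the stand's top face, 45 mm above the bench; x across the blade's thickness, y along the row. A leaf fully down has its grip centre 40 mm above this point.
- fixture: steel fixture plate 175 x 250 mm, 20 mm thick, fixed, with the nest. At the nest a 56 mm high steel stop block stands against the lug at -x, and an open push clamp begins 30 mm away at +x (62 mm high there, up to 100 mm high at its handle, 150 to 205 mm away). Origin on the bench directly below the nest; the plate runs from y = -200 to +50 mm.
- nest (a point): centre of the slot's mouth of the fork lug in the nest, level with the tops of its ears, 72 mm above the bench; x across the slot, y along it, z up. Slot 28 mm deep, 34 mm long, open-ended, 2 mm chamfers at the mouth, width unknown: 1.4 mm over one of the three blades. A leaf fully home has its grip centre 40 mm above this point, one that binds stops with it 65 to 68 mm above.
- lug_a: an aluminium fork lug, 34 x 34 mm and 52 mm tall on a round foot, with an upright slot between two ears. All three look the same outside, only the slot widths differ. One stands in the nest (directly below nest), the other two wait in line on the plate, 80 and 150 mm from it on its -y side, nearer the robot; they are pinned to the plate. Origin at the centre of its underside.
- lug_b: an aluminium fork lug, 34 x 34 mm and 52 mm tall on a round foot, with an upright slot between two ears. All three look the same outside, only the slot widths differ. One stands in the nest (directly below nest), the other two wait in line on the plate, 80 and 150 mm from it on its -y side, nearer the robot; they are pinned to the plate. Origin at the centre of its underside.
- lug_c: an aluminium fork lug, 34 x 34 mm and 52 mm tall on a round foot, with an upright slot between two ears. All three look the same outside, only the slot widths differ. One stands in the nest (directly below nest), the other two wait in line on the plate, 80 and 150 mm from it on its -y side, nearer the robot; they are pinned to the plate. Origin at the centre of its underside.
- hex_key: bystander, leave alone: an L-shaped hex key 90 x 30 mm, 6 mm thick, lying on the fixture plate beside the waiting lugs; origin at the middle of its long arm's length, on the underside
- chainring: bystander, leave alone: a toothed aluminium chainring, 113 mm across, 5 mm thick, lying flat on the bench; origin at its centre, underside
- clamp_collar: bystander, leave alone: a machined aluminium clamp block 50 x 64 x 28 mm with a 32 mm bore, lying on the stand's left; origin at the centre of its underside
- caliper: bystander, leave alone: a digital caliper 200 mm long, 11 mm thick, lying flat between the stand and the fixture; origin at the middle of its beam, underside
- oil_bottle: bystander, leave alone: a white plastic bottle 48 mm across, 120 mm tall, upright; origin at the centre of its base
- deburrer: bystander, leave alone: a hand deburring tool with a red handle, lying flat; origin under its middle
- tube_offcut: bystander, leave alone: a short aluminium tube 35 mm across, 65 mm tall, upright; origin at the centre of its base
- brush: bystander, leave alone: a bench brush with a wooden handle, lying flat; origin under its middle
There are look-alikes about, which are no part of the job. Several things look just like the stand: the one meant starts nearest to the robot's base. What is shaped like the part that bears leaf1_grip but blue is not meant.

How it is judged (in metres and radians):
On the way, in this order (a step that is already met when the one before it is completed fails the run):
1. the thinnest leaf is tried and goes into the nest lug's slot (at least half way) (x of leaf1_grip in the frame of nest between -0.006 and 0.006 m and y of leaf1_grip in the frame of nest between -0.012 and 0.012 m and z of leaf1_grip in the frame of nest below 0.055 m).
2. the second leaf is tried: it binds at the mouth, or goes in, as the lug's slot has it (((horizontal distance between lug_a and nest below 0.01 m and (x of leaf2_grip in the frame of nest between -0.006 and 0.006 m and y of leaf2_grip in the frame of nest between -0.012 and 0.012 m and z of leaf2_grip in the frame of nest between 0.055 and 0.07 m and contact force between leaf2 and lug_a above 1.5 N)) or (horizontal distance between lug_b and nest below 0.01 m and (x of leaf2_grip in the frame of nest between -0.006 and 0.006 m and y of leaf2_grip in the frame of nest between -0.012 and 0.012 m and z of leaf2_grip in the frame of nest below 0.055 m)) or (horizontal distance between lug_c and nest below 0.01 m and (x of leaf2_grip in the frame of nest between -0.006 and 0.006 m and y of leaf2_grip in the frame of nest between -0.012 and 0.012 m and z of leaf2_grip in the frame of nest below 0.055 m)))).
3. if the second bound, it is put back in its stand slot; otherwise the thickest leaf is tried and binds at the mouth or goes in (((horizontal distance between lug_a and nest below 0.01 m and (horizontal distance between leaf2_grip and slot2 below 0.01 m and z of leaf2_grip in the frame of slot2 below 0.0445 m)) or (horizontal distance between lug_b and nest below 0.01 m and (x of leaf3_grip in the frame of nest between -0.006 and 0.006 m and y of leaf3_grip in the frame of nest between -0.012 and 0.012 m and z of leaf3_grip in the frame of nest between 0.055 and 0.07 m and contact force between leaf3 and lug_b above 1.5 N)) or (horizontal distance between lug_c and nest below 0.01 m and (x of leaf3_grip in the frame of nest between -0.006 and 0.006 m and y of leaf3_grip in the frame of nest between -0.012 and 0.012 m and z of leaf3_grip in the frame of nest below 0.055 m)))).
At the end, for the whole second after the job is handed in: The thickest leaf that fits stands fully home in the nest lug (foot within 3.5 mm of the slot's floor, grip centre within 6 mm across and 12 mm along the slot, tilt under 0.12 rad); the other two stand in their own stand slots (within 4.5 mm of the bottom); all at rest (((horizontal distance between lug_a and nest below 0.01 m and ((x of leaf1_grip in the frame of nest between -0.006 and 0.006 m and y of leaf1_grip in the frame of nest between -0.012 and 0.012 m and z of leaf1_grip in the frame of nest below 0.0435 m and angle between leaf1_grip's own z axis and vertical below 0.12 rad) and (horizontal distance between leaf2_grip and slot2 below 0.01 m and z of leaf2_grip in the frame of slot2 below 0.0445 m) and (horizontal distance between leaf3_grip and slot3 below 0.01 m and z of leaf3_grip in the frame of slot3 below 0.0445 m))) or (horizontal distance between lug_b and nest below 0.01 m and ((x of leaf2_grip in the frame of nest between -0.006 and 0.006 m and y of leaf2_grip in the frame of nest between -0.012 and 0.012 m and z of leaf2_grip in the frame of nest below 0.0435 m and angle between leaf2_grip's own z axis and vertical below 0.12 rad) and (horizontal distance between leaf1_grip and slot1 below 0.01 m and z of leaf1_grip in the frame of slot1 below 0.0445 m) and (horizontal distance between leaf3_grip and slot3 below 0.01 m and z of leaf3_grip in the frame of slot3 below 0.0445 m))) or (horizontal distance between lug_c and nest below 0.01 m and ((x of leaf3_grip in the frame of nest between -0.006 and 0.006 m and y of leaf3_grip in the frame of nest between -0.012 and 0.012 m and z of leaf3_grip in the frame of nest below 0.0435 m and angle between leaf3_grip's own z axis and vertical below 0.12 rad) and (horizontal distance between leaf1_grip and slot1 below 0.01 m and z of leaf1_grip in the frame of slot1 below 0.0445 m) and (horizontal distance between leaf2_grip and slot2 below 0.01 m and z of leaf2_grip in the frame of slot2 below 0.0445 m)))) and linear speed of each of leaf1, leaf2, leaf3 below 0.02 m/s); the robot touches nothing.
It fails at once if two leaves are out of the stand at once (grip centre over 100 mm from the mouth of its own slot) ((distance between leaf1_grip and slot1 above 0.1 m and distance between leaf2_grip and slot2 above 0.1 m) or (distance between leaf1_grip and slot1 above 0.1 m and distance between leaf3_grip and slot3 above 0.1 m) or (distance between leaf2_grip and slot2 above 0.1 m and distance between leaf3_grip and slot3 above 0.1 m)).
It fails at once if the thickest leaf is tried in the nest lug though the second binds there (horizontal distance between lug_a and nest below 0.01 m and (x of leaf3_grip in the frame of nest between -0.012 and 0.012 m and y of leaf3_grip in the frame of nest between -0.02 and 0.02 m and z of leaf3_grip in the frame of nest below 0.07 m and contact force between leaf3 and lug_a above 1.5 N)).
It fails at once if a leaf that binds is forced: pressed against a lug with more than 60 N while less than half way in the slot ((z of leaf1_grip in the frame of nest above 0.055 m and contact force between leaf1 and lug_a above 60 N) or (z of leaf1_grip in the frame of nest above 0.055 m and contact force between leaf1 and lug_b above 60 N) or (z of leaf1_grip in the frame of nest above 0.055 m and contact force between leaf1 and lug_c above 60 N) or (z of leaf2_grip in the frame of nest above 0.055 m and contact force between leaf2 and lug_a above 60 N) or (z of leaf2_grip in the frame of nest above 0.055 m and contact force between leaf2 and lug_b above 60 N) or (z of leaf2_grip in the frame of nest above 0.055 m and contact force between leaf2 and lug_c above 60 N) or (z of leaf3_grip in the frame of nest above 0.055 m and contact force between leaf3 and lug_a above 60 N) or (z of leaf3_grip in the frame of nest above 0.055 m and contact force between leaf3 and lug_b above 60 N) or (z of leaf3_grip in the frame of nest above 0.055 m and contact force between leaf3 and lug_c above 60 N)).
It fails at once if a bystander is moved by more than 30 mm (distance of any of hex_key, chainring, clamp_collar, caliper, oil_bottle, deburrer, tube_offcut, brush from where it was at the start of the episode above 0.03 m).
It also fails if it takes over 72 s, if anything falls off the work surface, if the arm or the gripper's body presses on something with over 40 N, if the wrist force passes 120 N, or if a joint passes its speed limit or range.

ROBOT

A 7-joint arm with a two-finger parallel gripper is mounted at the origin on the work surface. World frame = base frame: x ahead of the robot, y to its left, z up, the work surface at z = 0. Lengths are in mm, angles in rad, forces in N, time in s.
With the tool pointing down it reaches from about 400 to 875 mm from the base axis. Payload 6.5 kg.
Tool frame: the origin (TCP) lies on the centre line of the jaws, within the pads' length; the fingertips stand r.tip_extent ahead of it and the grasp point (between the pads) lies 11 mm behind it (r.tip_extent is the distance from the TCP to the fingertips, in mm); z points along the fingers, y is the direction in which the jaws open and shut (so a half turn about z gives the same grasp; the last joint's range is limited). The gripper opens to 85 mm and grips with 20 to 120 N. Pads are 22 mm wide; open, the fingers measure 114 mm over their backs; the gripper's body (76 mm by 85 mm) begins 54 mm behind the grasp point. The pads swing forward as they close: fully open they stand 13 mm farther back than shut.
Start: joints at [-1.373, 0.536, -0.004, 1.538, 0.003, 1.067, -0.071], TCP at [169.483, 627.507, 239.29] pointing down, gripper open.
Joint ranges: [-2.7, 2.7], [-0.37, 2.16], [-1.27, 1.26], [0.24, 2.4], [-1.31, 4.45], [0.19, 1.91], [-2.76, 2.76]. Speed limits (rad/s): [2.39, 2.39, 3.14, 3.14, 3.14, 3.14, 3.14].

INTERFACE

Orientations are given as a unit quaternion [x, y, z, w].
In Python, from bench import r gives the robot as it stands.
- The arm moves only by the tool play_rows, never from a script. Its argument "deltas" is a list of rows, each a list of 2 entries, a list of its own where there are three numbers: the shift along the tool's x, y, z in cm, then the turn, a rotation vector about the tool's x, y, z in rad. A call has 1 to 12 rows; each row is the pose to reach, as a shift and turn from the pose commanded when the call began, along the tool's axes at that moment; what a row does not reach only later rows make up. A row lasts 1/8 s, in which the tool goes at most 62.5 mm and 10.7 degrees, less where a joint would pass 70% of its speed; a pose out of reach is approached as far as the arm can. A call with a gripper value outside its range is refused whole. "hand" is the finger opening in cm, from 0 to 8.54, set as the call begins (left out, the last holds). The fingers move at their own pace and stop on an object; "force" is the grip in N (left out, the last holds). Time passes only in rows, so rows that repeat a pose let the fingers close. It gives the time, the measured TCP pose, the force and the opening at its end, in the units of the state.
- r.sense(): the state, without advancing time (a new reading comes with each control period).
- r.get_image(name): name is "scene" or "side" or "wrist"; returns a dict with "image" (400x640x3 uint8, red, green, blue), "range_z" (400x640 float32, mm along the optical axis (not along the pixel's ray), 0 where there is no reading), "mtx" (3x3 intrinsics, pixels), "cam_to_world" (4x4, takes a point from camera to world coordinates). Camera axes: x right, y up, looking along -z (the intrinsics and any distortion apply to the point x, -y, -z); pixel columns grow to the right and rows downward; lengths in mm; the calibration is good to about 2 mm. The wrist camera is an equidistant fisheye: a pixel r from the principal point sees the ray r / f radians off the axis. A picture is of the moment at which its call begins.
- r.job_done(): hands the job in, once; it reports no verdict.
The state is a dict: "time": time; "joint_positions": joint angles; "dq": joint speeds; "tau": joint torques, N m; "ee_pos": TCP position; "ee_rot": TCP orientation; "ft_force": force on the tool from outside, world axes, zero at the start; "torque": the same for the moment, N m; "grip_width": finger opening in mm.
Only numpy, scipy, OpenCV 4.12 (cv2) and the standard library are available. Lean on these libraries where they do the work, as an engineer would, in place of code of your own. Each camera call takes 0.05 s, during which the arm holds its last target.

## Working session

There is one attempt and no reset: what is moved stays moved. The work goes in short steps, Python scripts to look and compute and a tool call to move; the robot and the scene stay as the last step left them, time stands still between calls to the robot, and variables do not carry over. Pictures are saved under pics/ and viewed, and the job is handed in when it is done.

Besides the shell and the picture viewer there is one more tool, called as name(argument=value, ...) on one line, values as JSON. play_rows: Moves the arm, as the interface text tells. Its arguments: {"type":"object","properties":{"deltas":{"type":"array"},"hand":{"type":"number"},"force":{"type":"number"}},"required":["deltas"]}

```bash
mkdir -p pics; ls; cat > h.py <<'E'
import numpy as np,cv2
from bench import r
def grab(n,tag):
    d=r.get_image(n); cv2.imwrite(f'pics/{tag}.png',d['image'][:,:,::-1]); np.savez(f'pics/{tag}.npz',**{k:d[k] for k in d}); return d
def rays(d,uv,fish=False):
    K=np.array(d['mtx']);uv=np.atleast_2d(uv).astype(float)
    x=(uv[:,0]-K[0,2])/K[0,0];y=(uv[:,1]-K[1,2])/K[1,1]
    if fish:
        th=np.hypot(x,y);s=np.where(th>1e-9,np.sin(th)/np.maximum(th,1e-9),1)
        c=np.stack([x*s,-y*s,-np.cos(th)],1)
    else: c=np.stack([x,-y,-np.ones_like(x)],1)
    T=np.array(d['cam_to_world']);return T[:3,3],c@T[:3,:3].T
def plane(d,uv,z,fish=False):
    o,v=rays(d,uv,fish);return o+v*((z-o[2])/v[:,2])[:,None]
def cloud(d,fish=False):
    h,w=d['range_z'].shape;u,v=np.meshgrid(np.arange(w),np.arange(h))
    K=np.array(d['mtx']);o,R=rays(d,np.stack([u.ravel(),v.ravel()],1),fish)
    T=np.array(d['cam_to_world']);
    dep=-(R@T[:3,2]); # component along -z cam
    P=o+R*(d['range_z'].ravel()/dep)[:,None]
    P[d['range_z'].ravel()<=0]=np.nan
    return P.reshape(h,w,3)
def load(t): return dict(np.load(f'pics/{t}.npz'))
E
python3 - <<'E'
from h import *
s=r.sense();print(s,r.tip_extent)
for n in('scene','side','wrist'):
    d=grab(n,n+'0');print(n,d['mtx'],d['cam_to_world'],[k for k in d])
E
```

```text
pics
{'time': 0.0, 'joint_positions': array([-1.37323753,  0.53718368, -0.00443237,  1.53887249,  0.0026038 ,
        1.06726951, -0.07118065]), 'dq': array([-4.87676320e-04, -2.20617363e-04,  7.97871166e-04, -2.05378297e-03,
        8.40277474e-04, -4.54048195e-04,  4.43507394e-05]), 'tau': array([-3.55075235e-04, -5.83420265e+01,  1.04867935e+00, -2.59091860e+01,
        1.22954749e-02,  9.55129392e-03,  2.61625593e-05]), 'ee_pos': array([169.32406945, 626.9254052 , 238.40202223]), 'ee_rot': array([ 1.31453904e-01,  9.91321908e-01, -8.62368567e-04, -4.71914257e-05]), 'ft_force': array([-0.3442188 , -0.57501521, -0.02487685]), 'torque': array([-0.00375926,  0.00299245, -0.01472091]), 'grip_width': 85.34052033781815} 8.0
scene [[410.03136365   0.         312.3241819 ]
 [  0.         410.03136365 200.39661271]
 [  0.           0.           1.        ]] [[ 5.23680005e-01 -5.77242004e-01  6.26538842e-01  1.27548227e+03]
 [ 8.51808374e-01  3.66429798e-01 -3.74368397e-01 -4.63809661e+02]
 [-1.34813375e-02  7.29740277e-01  6.83591532e-01  8.91112460e+02]
 [ 0.00000000e+00  0.00000000e+00  
[... 267 characters left out ...]
845e+02]
 [-7.23686475e-01  4.08838085e-01 -5.55993980e-01 -9.53867789e+02]
 [-1.97835196e-02  7.93016992e-01  6.08878201e-01  1.11371029e+03]
 [ 0.00000000e+00  0.00000000e+00  0.00000000e+00  1.00000000e+00]] ['image', 'range_z', 'mtx', 'cam_to_world']
wrist [[309.70691629   0.         320.18424972]
 [  0.         309.70691629 199.06855968]
 [  0.           0.           1.        ]] [[ 2.60463175e-01 -9.16688525e-01 -3.03052937e-01  9.18118009e+01]
 [ 9.65481984e-01  2.46693089e-01  8.35886258e-02  6.48174150e+02]
 [-1.86366900e-03 -3.14363909e-01  9.49300721e-01  3.73203643e+02]
 [ 0.00000000e+00  0.00000000e+00  0.00000000e+00  1.00000000e+00]] ['image', 'range_z', 'mtx', 'cam_to_world']
```

View pics/scene0.png

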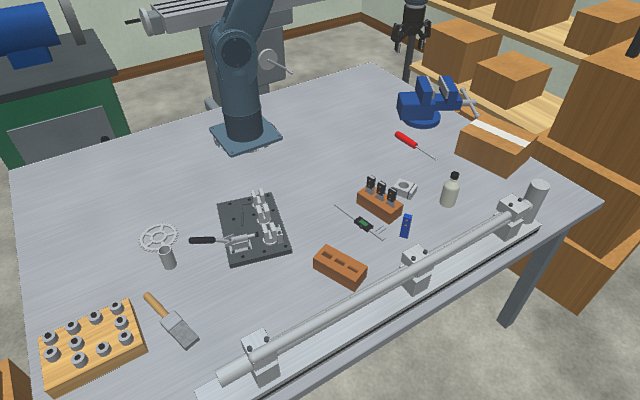

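View pics/side0.png

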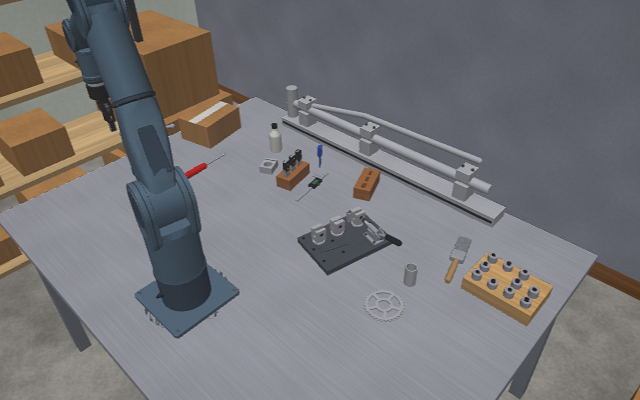

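View pics/wrist0.png

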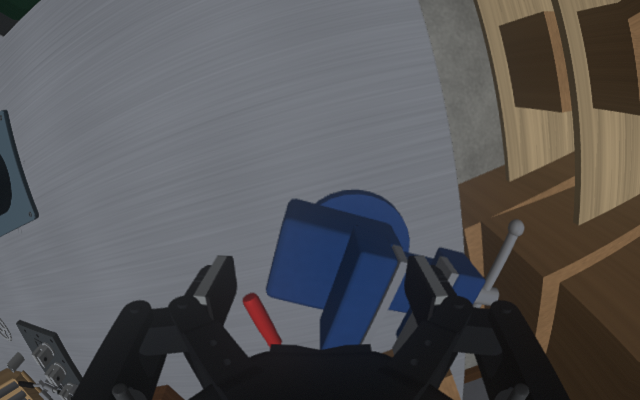

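```bash
python3 - <<'E'
from h import *
a=cv2.imread('pics/scene0.png')
c1=cv2.resize(a[165:245,325:465],None,fx=5,fy=5,interpolation=cv2.INTER_CUBIC)
c2=cv2.resize(a[180:275,185:300],None,fx=5,fy=5,interpolation=cv2.INTER_CUBIC)
b=cv2.imread('pics/side0.png')
c3=cv2.resize(b[135:210,255:390],None,fx=5,fy=5,interpolation=cv2.INTER_CUBIC)
c4=cv2.resize(b[200:280,290:410],None,fx=5,fy=5,interpolation=cv2.INTER_CUBIC)
for i,c in enumerate((c1,c2,c3,c4)): cv2.imwrite(f'pics/c{i}.png',c)
for n in('scene0','side0'):
    d=load(n);P=cloud(d)
    pts={'scene0':[(380,200),(340,267),(406,225),(370,183),(381,188),(392,193),(264,240),(270,195)],'side0':[(293,180),(366,184),(320,155),(287,165),(299,157),(318,235),(357,218)]}[n]
    for p in pts: print(n,p,P[p[1],p[0]].round(1))
E
```

```text
scene0 (380, 200) [604.7 175.5  41.2]
scene0 (340, 267) [751.4 -71.5  45.1]
scene0 (406, 225) [738.7 157.8  60.9]
scene0 (370, 183) [565.1 163.4  85.8]
scene0 (381, 188) [606.1 171.7  92.3]
scene0 (392, 193) [647.4 177.5 101.3]
scene0 (264, 240) [ 548.3 -189.5   26. ]
scene0 (270, 195) [382.3 -85.8  18.1]
side0 (293, 180) [561.9 133.8  37.5]
side0 (366, 184) [716.3 -78.8  40.4]
side0 (320, 155) [723.6 151.7  57.8]
side0 (287, 165) [559.6 158.2  93.1]
side0 (299, 157) [635.2 174.2  82.6]
side0 (318, 235) [ 389.1 -155.    65.1]
side0 (357, 218) [ 530.7 -191.7   64.9]
```

View pics/c0.png

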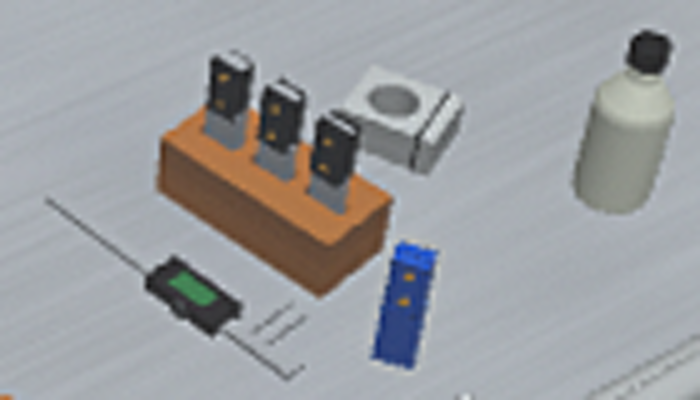

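View pics/c1.png

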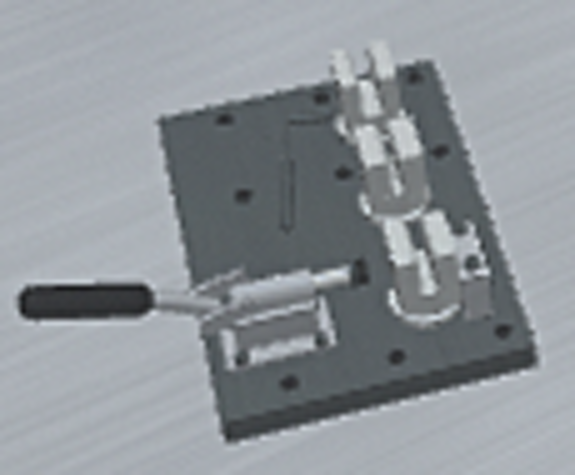

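View pics/c2.png

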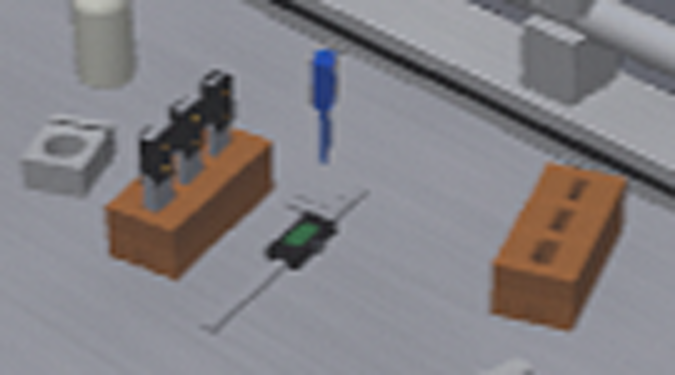

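View pics/c3.png

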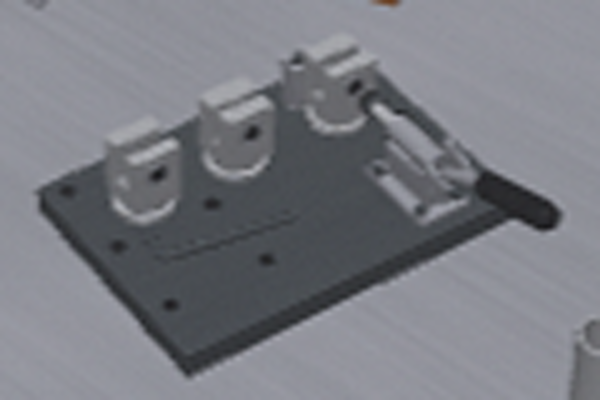

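```bash
python3 - <<'E'
from h import *
for n in('scene0','side0'):
    d=load(n);P=cloud(d).reshape(-1,3);I=d['image'].reshape(-1,3).astype(int)
    x,y,z=P.T
    def reg(m,name):
        Q=P[m]
        if len(Q)<5: print(n,name,len(Q));return
        rc=cv2.minAreaRect(Q[:,:2].astype(np.float32))
        print(n,name,len(Q),'z',np.percentile(Q[:,2],[10,50,90]).round(1),'rect',np.round(rc[0],1),np.round(rc[1],1),round(rc[2],1))
    wood=(I[:,0]>I[:,2]+40)
    reg(wood&(z>41)&(z<49)&(abs(x-605)<90)&(abs(y-172)<80),'stand top')
    for cx in (565,606,647):
        reg((z>99)&(z<112)&(abs(x-cx)<20)&(abs(y-172)<40),f'griptop{cx}')
    m=(z>68)&(z<76)&(x>330)&(x<600)&(y<-120)&(y>-260)
    print(P[m][::6].round(0).tolist())
    reg(m,'lugtops')
    reg((z>15)&(z<24)&(x>300)&(x<650)&(y<0)&(y>-350)&(I.sum(1)<300),'plate')
E
```

```text
scene0 stand top 386 z [43.  45.  47.1] rect [600.2 176. ] [135.8  63.8] 13.9
scene0 griptop565 37 z [100.7 104.9 106.6] rect [561.8 168.2] [23.5 16.5] 9.0
scene0 griptop606 37 z [101.4 104.5 106.4] rect [600.8 176. ] [21.4 17.1] 13.3
scene0 griptop647 41 z [100.6 104.1 106.5] rect [639.7 184. ] [22.4 15.7] 11.7
[[390.0, -126.0, 69.0], [390.0, -142.0, 72.0], [392.0, -147.0, 72.0], [409.0, -121.0, 72.0], [406.0, -130.0, 70.0], [404.0, -145.0, 72.0], [403.0, -152.0, 70.0], [424.0, -129.0, 76.0], [422.0, -134.0, 72.0], [417.0, -152.0, 73.0], [418.0, -153.0, 71.0], [460.0, -144.0, 71.0], [456.0, -158.0, 71.0], [471.0, -139.0, 74.0], [465.0, -156.0, 73.0], [465.0, -168.0, 75.0], [474.0, -147.0, 72.0], [468.0, -167.0, 73.0], [482.0, -148.0, 74.0], [476.0, -164.0, 74.0], [485.0, -143.0, 71.0], [481.0, -160.0, 73.0], [492.0, -140.0, 71.0], [482.0, -158.0, 68.0], [483.0, -171.0, 72.0], [493.0, -148.0, 68.0], [491.0, -162.0, 70.0], [542.0, -163.0, 74.0], [541.0, -166.0, 71.0], [537.0, -179.0, 72.0], [551.0, -158.0, 72.0], [543.0, -176.0, 71.0], [543.0, -188.0, 73.0], [555.0, -167.0, 72.0], [55
[... 974 characters left out ...]
.0, -155.0, 74.0], [480.0, -151.0, 74.0], [467.0, -142.0, 73.0], [481.0, -155.0, 71.0], [462.0, -147.0, 74.0], [479.0, -165.0, 74.0], [467.0, -151.0, 70.0], [480.0, -172.0, 73.0], [467.0, -163.0, 72.0], [484.0, -177.0, 70.0], [466.0, -172.0, 74.0], [425.0, -130.0, 72.0], [467.0, -172.0, 69.0], [422.0, -133.0, 71.0], [409.0, -128.0, 73.0], [405.0, -127.0, 71.0], [398.0, -129.0, 72.0], [522.0, -259.0, 68.0], [416.0, -155.0, 72.0], [408.0, -150.0, 70.0], [397.0, -148.0, 72.0], [389.0, -143.0, 70.0], [402.0, -155.0, 69.0], [399.0, -158.0, 68.0]]
side0 lugtops 220 z [68.9 71.6 75. ] rect [ 481.  -163.7] [101.1 185.2] 52.5
side0 plate 1747 z [17.6 20.8 23.2] rect [ 470.1 -194.7] [182.8 252.2] 76.1
```

```bash
cat >> h.py <<'E'
from scipy.spatial.transform import Rotation as Rn
def tgt(ang):
    # tool down, jaw (y_t) at world angle ang deg, x_t = y_t rotated +90
    a=np.radians(ang);y=np.array([np.cos(a),np.sin(a),0]);z=np.array([0,0,-1.]);x=np.cross(y,z)
    return Rn.from_matrix(np.stack([x,y,z],1))
def delta(pos,ang,s=None,verbose=True):
    s=s or r.sense();R0=Rn.from_quat(s['ee_rot'])
    d=R0.inv().apply(np.array(pos)-s['ee_pos'])/10;w=(R0.inv()*tgt(ang)).as_rotvec()
    if verbose: print('t',round(s['time'],2),'pos',s['ee_pos'].round(1),'jaw',np.degrees(np.arctan2(R0.as_matrix()[1,1],R0.as_matrix()[0,1])).round(2),'F',s['ft_force'].round(1),'w',round(s['grip_width'],1),'D',d.round(2).tolist(),w.round(3).tolist())
    return d,w
E
python3 - <<'E'
from h import *
delta((640,180,240),101.3)
E
```

```text
t 0.15 pos [169.4 627.  238.6] jaw 74.89 F [-0.2  0.7  0.4] w 85.5 D [-57.09, -30.89, -0.09] [-0.001, -0.0, -0.461]
```

play_rows(deltas=[[[-3,-1.6,0],[0,0,-0.02]],[[-8,-4.3,0],[0,0,-0.06]],[[-13,-7,0],[0,0,-0.1]],[[-18,-9.7,0],[0,0,-0.15]],[[-23,-12.4,0],[0,0,-0.19]],[[-28,-15.1,0],[0,0,-0.23]],[[-33,-17.9,0],[0,0,-0.27]],[[-38,-20.6,0],[0,0,-0.31]],[[-43,-23.3,0],[0,0,-0.35]],[[-48,-26,0],[0,0,-0.39]],[[-53,-28.7,0],[0,0,-0.43]],[[-57.1,-30.9,0],[0,0,-0.461]]], hand=5)

```text
time: 1.65
ee_pos: [641.5, 178.0, 239.0]
ee_rot: [-0.098, 0.995, -0.0, -0.0]
ft_force: [-0.1, 0.2, 0.6]
grip_width: 50.0
```

play_rows(deltas=[[[0,0,0],[0,0,0]],[[0,0,0],[0,0,0]]])

```text
time: 1.9
ee_pos: [639.5, 181.1, 238.8]
ee_rot: [-0.099, 0.995, 0.0, -0.001]
ft_force: [-0.8, -0.5, -0.1]
grip_width: 50.0
```

```bash
python3 - <<'E'
from h import *
grab('wrist','wrist1')
delta((640,180,240),101.3)
E
```

```text
t 1.95 pos [639.1 181.9 239. ] jaw 101.4 F [ 0.1 -0.1 -0.4] w 50.2 D [-0.05, -0.21, -0.1] [0.001, -0.001, 0.002]
```

View pics/wrist1.png

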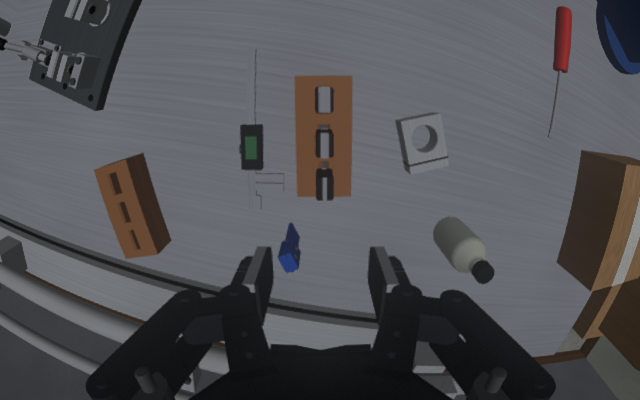

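```bash
python3 - <<'E'
from h import *
d=load('wrist1');C=cloud(d,True);I=d['image'].astype(int)
z=C[...,2]
for p in [(324,88),(324,100),(324,143),(324,178),(310,120),(340,170),(424,100),(250,150)]: print(p,C[p[1],p[0]].round(1))
wood=(I[...,0]>I[...,2]+40)
v,u=np.mgrid[0:400,0:640]
m=(wood&(u>285)&(u<365)&(v>65)&(v<210)).astype(np.uint8)
m=cv2.morphologyEx(m,cv2.MORPH_CLOSE,np.ones((25,25)))
cs,_=cv2.findContours(m,cv2.RETR_EXTERNAL,cv2.CHAIN_APPROX_NONE);c=max(cs,key=cv2.contourArea).reshape(-1,2)
Q=plane(d,c,45,True)[:,:2]
rc=cv2.minAreaRect(Q.astype(np.float32));print('stand',rc)
mz=(z>100)&(z<110)&(u>300)&(u<350)&(v>70)&(v<210)
n,l,st,ce=cv2.connectedComponentsWithStats(mz.astype(np.uint8))
for i in range(1,n):
    if st[i,4]>20:
        uv=np.argwhere(l==i)[:,::-1];Q=plane(d,uv,105,True)[:,:2];print(st[i],np.median(z[l==i]),cv2.minAreaRect(Q.astype(np.float32)),'mean depth pts',C[l==i].mean(0).round(1))
a=cv2.imread('pics/wrist1.png');cv2.imwrite('pics/w1c.png',cv2.resize(a[60:215,270:380],None,fx=5,fy=3.8*1,interpolation=cv2.INTER_CUBIC))
E
```

```text
(324, 88) [549.6 166.3 106.4]
(324, 100) [559.8 168.4 105.9]
(324, 143) [596.5 175.8 105.6]
(324, 178) [627.2 182.  106. ]
(310, 120) [583.2 158.8  45.3]
(340, 170) [630.2 201.2  44.3]
(424, 100) [530.6 289.8  -0.9]
(250, 150) [633.8  93.8  10.5]
stand ((598.2218017578125, 176.19239807128906), (129.92739868164062, 58.634586334228516), 11.885045051574707)
[315  87  19  26 477] 105.41700117979104 ((559.3326416015625, 168.27842712402344), (21.710363388061523, 15.413751602172852), 11.476326942443848) mean depth pts [559.3 168.3 105.4]
[316 132  18  26 453] 105.27109570037089 ((597.8200073242188, 176.52459716796875), (22.15367317199707, 14.936579704284668), 11.443803787231445) mean depth pts [597.6 176.4 105.2]
[316 176  18  26 441] 105.089740774218 ((637.1167602539062, 184.55487060546875), (23.556100845336914, 15.506978034973145), 11.36788558959961) mean depth pts [636.7 184.4 104.9]
```

View pics/w1c.png

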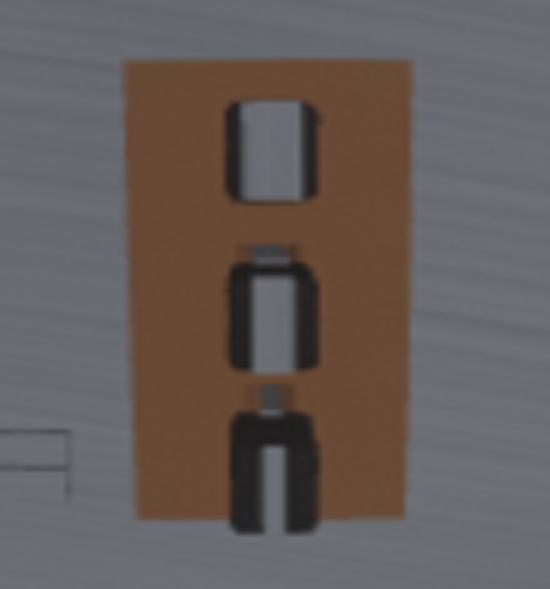

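```bash
python3 - <<'E'
from h import *
delta((552,-177,190),75.7)
E
```

```text
t 1.95 pos [639.1 181.9 239. ] jaw 101.4 F [ 0.1 -0.1 -0.4] w 50.2 D [15.63, -33.47, 4.88] [0.001, -0.001, 0.449]
```

play_rows(deltas=[[[1.6,-3.3,0.4],[0,0,0.04]],[[3.6,-7.7,1.1],[0,0,0.1]],[[5.6,-12.1,1.8],[0,0,0.16]],[[7.7,-16.5,2.4],[0,0,0.22]],[[9.8,-20.9,3.1],[0,0,0.28]],[[11.8,-25.3,3.7],[0,0,0.34]],[[13.9,-29.7,4.4],[0,0,0.4]],[[15.6,-33.5,4.9],[0,0,0.449]],[[15.6,-33.5,4.9],[0,0,0.449]],[[15.6,-33.5,4.9],[0,0,0.449]],[[15.6,-33.5,4.9],[0,0,0.449]]])

```text
time: 3.32
ee_pos: [553.5, -176.4, 190.4]
ee_rot: [0.124, 0.992, 0.001, 0.0]
ft_force: [0.4, -0.7, -0.2]
grip_width: 50.3
```

```bash
python3 - <<'E'
from h import *
grab('wrist','wrist2')
delta((640,180,240),101.3)
a=cv2.imread('pics/wrist2.png');cv2.imwrite('pics/w2c.png',cv2.resize(a[40:280,200:440],None,fx=2.5,fy=2.5,interpolation=cv2.INTER_CUBIC))
E
```

```text
t 3.38 pos [ 553.5 -176.8  190.4] jaw 75.75 F [-0.8 -0.2  0. ] w 49.9 D [0.39, 36.71, -4.92] [0.001, 0.0, -0.446]
```

View pics/w2c.png

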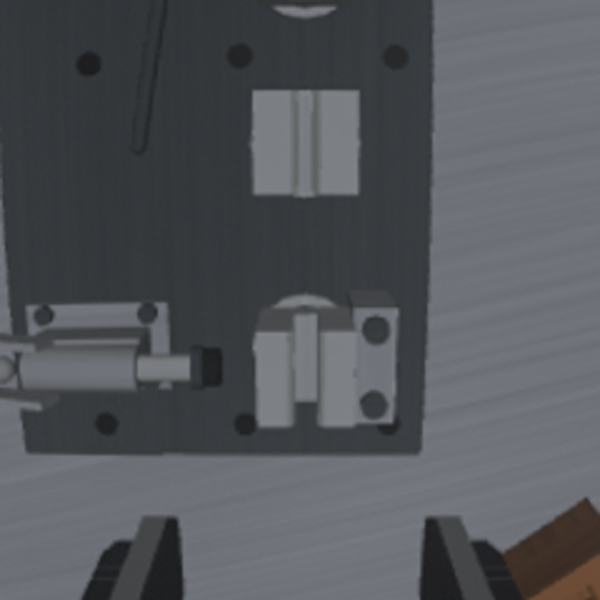

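```bash
python3 - <<'E'
from h import *
d=load('wrist2');C=cloud(d,True);z=C[...,2]
v,u=np.mgrid[0:400,0:640]
m=(z>69)&(z<77)&(u>300)&(u<345)&(v>165)&(v<218)
n,l,st,ce=cv2.connectedComponentsWithStats(m.astype(np.uint8),connectivity=4)
for i in range(1,n):
    if st[i,4]>20:
        uv=np.argwhere(l==i)[:,::-1];Q=plane(d,uv,72,True)[:,:2];print(st[i],np.median(z[l==i]),cv2.minAreaRect(Q.astype(np.float32)))
print(z[195,295:348].round(0))
g=cv2.cvtColor(d['image'],cv2.COLOR_RGB2GRAY);
for row in(180,195,205):print(row,g[row,296:348])
# corners by eye (crop->full)
pts=np.array([(257,331),(295,331),(257,427),(294,427),(318,331),(318,427),(355,331),(357,427)])/2.5+[200,40]-0.3
print(plane(d,pts,72,True).round(1))
E
```

```text
[302 172  15  39 582] 72.08610187485985 ((547.7947387695312, -184.82083129882812), (12.219793319702148, 34.021263122558594), 75.53511047363281)
[327 172  16  39 609] 72.0670115286338 ((553.203125, -163.4624481201172), (13.06069278717041, 34.060298919677734), 76.19387817382812)
[21. 21. 21. 20. 20. 21. 20. 72. 72. 73. 71. 73. 71. 72. 73. 73. 73. 72.
 72. 73. 73. 71. 63. 46. 44. 44. 44. 46. 45. 43. 45. 44. 71. 70. 71. 72.
 73. 72. 72. 72. 73. 72. 73. 73. 72. 72. 71. 72. 56. 56. 57. 54. 56.]
180 [ 58  56  57  57  62  94 118 127 128 127 127 127 127 127 127 127 128 127
 124 114 107 106 118 125 125 124 123 124 124 124 112  87 104 115 123 127
 127 127 127 127 128 127 127 127 128 127 122 116 115 117 117 116]
195 [ 59  58  58  59  59  62  93 119 128 128 128 128 128 128 127 127 128 128
 124 115 106 101 117 125 124 124 123 123 124 124 113  88 104 116 124 128
 128 127 128 128 128 128 129 128 128 126 121 116 117 118 118 114]
205 [ 49  45  46  47  52  59  93 119 128 128 128 128 128 128 128 128 128 128
 124 115 106  88  69  61  59  59  58  60  61  60  70  91 105 118 126 128
 128 128 129 128 129 128 128 129 128 124 120 117 112  80  64  60]
[[ 530.1 -185.7   72. ]
 [ 533.3 -173.3   72. ]
 [ 563.3 -194.7   72. ]
 [ 566.5 -182.2   72. ]
 [ 535.2 -165.8   72. ]
 [ 568.5 -174.    72. ]
 [ 538.2 -153.8   72. ]
 [ 571.9 -160.8   72. ]]
```

```bash
python3 - <<'E'
from h import *
delta((637.2,184.4,160),101.7)
E
```

```text
t 3.38 pos [ 553.5 -176.8  190.4] jaw 75.75 F [-0.8 -0.2  0. ] w 49.9 D [0.77, 37.06, 3.08] [0.001, 0.0, -0.453]
```

play_rows(deltas=[[[0,3.5,0],[0,0,-0.04]],[[0.2,8,0],[0,0,-0.1]],[[0.3,12.5,0.2],[0,0,-0.16]],[[0.4,17,0.5],[0,0,-0.22]],[[0.5,21.5,1],[0,0,-0.28]],[[0.6,26,1.5],[0,0,-0.34]],[[0.7,30.5,2.2],[0,0,-0.39]],[[0.75,34.5,2.8],[0,0,-0.43]],[[0.77,37,3.1],[0,0,-0.453]],[[0.77,37.06,3.1],[0,0,-0.453]],[[0.77,37.06,3.1],[0,0,-0.453]],[[0.77,37.06,3.1],[0,0,-0.453]]], hand=4.2)

```text
time: 4.88
ee_pos: [638.0, 179.8, 159.6]
ee_rot: [-0.099, 0.995, -0.001, 0.0]
ft_force: [-0.0, 0.7, -0.7]
grip_width: 42.1
```

```bash
python3 - <<'E'
from h import *
delta((637.2,184.4,76),101.7)
E
```

```text
t 4.88 pos [638.  179.8 159.6] jaw 101.37 F [-0.   0.7 -0.7] w 42.1 D [-0.01, 0.48, 8.36] [-0.001, 0.0, -0.006]
```

play_rows(deltas=[[[0,0,0],[0,0,0]],[[0,0,0],[0,0,0]]])

```text
time: 5.12
ee_pos: [637.8, 181.5, 159.5]
ee_rot: [-0.1, 0.995, -0.0, 0.0]
ft_force: [-0.2, 0.1, -0.5]
grip_width: 41.9
```

```bash
python3 - <<'E'
from h import *
delta((637.2,184.4,76),101.7)
E
```

```text
t 5.12 pos [637.8 181.5 159.5] jaw 101.49 F [-0.2  0.1 -0.5] w 41.9 D [-0.0, 0.29, 8.35] [-0.0, 0.0, -0.004]
```

play_rows(deltas=[[[0,0,2],[0,0,0]],[[0,0,4.5],[0,0,0]],[[0,0,6.8],[0,0,0]],[[0,0,8],[0,0,0]],[[0,0,8.35],[0,0,0]],[[0,0,8.35],[0,0,0]],[[0,0,8.35],[0,0,0]]])

```text
time: 6.0
ee_pos: [638.4, 182.3, 76.7]
ee_rot: [-0.1, 0.995, 0.0, 0.001]
ft_force: [0.2, -0.2, -0.7]
grip_width: 42.0
```

```bash
python3 - <<'E'
from h import *
delta((637.2,184.4,76),101.7)
grab('wrist','wrist3')
E
```

```text
t 6.0 pos [638.4 182.3  76.7] jaw 101.53 F [ 0.2 -0.2 -0.7] w 42.0 D [0.07, 0.23, 0.07] [0.0, 0.002, -0.003]
```

View pics/wrist3.png

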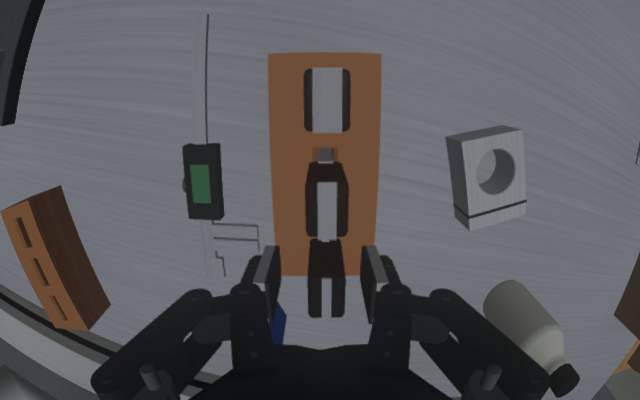

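play_rows(deltas=[[[0.05,0.2,0.05],[0,0,0]],[[0.05,0.2,0.05],[0,0,0]],[[0.05,0.2,0.05],[0,0,0]]])

```text
time: 6.42
ee_pos: [636.8, 184.0, 75.4]
ee_rot: [-0.101, 0.995, 0.0, 0.0]
ft_force: [-0.5, 1.1, -0.6]
grip_width: 42.2
```

play_rows(deltas=[[[0,0,0],[0,0,0]],[[0,0,0],[0,0,0]],[[0,0,0],[0,0,0]],[[0,0,0],[0,0,0]]], hand=1, force=30)

```text
time: 6.92
ee_pos: [636.9, 184.0, 75.4]
ee_rot: [-0.1, 0.995, 0.0, 0.0]
ft_force: [0.7, 0.9, 1.1]
grip_width: 15.6
```

```bash
python3 - <<'E'
from h import *
delta((637.2,184.4,190),101.7)
E
```

```text
t 6.92 pos [636.9 184.   75.4] jaw 101.53 F [0.7 0.9 1.1] w 15.6 D [-0.04, 0.04, -11.46] [0.0, 0.0, -0.003]
```

play_rows(deltas=[[[0,0,-1],[0,0,0]],[[0,0,-3],[0,0,0]],[[0,0,-6],[0,0,0]],[[0,0,-9],[0,0,0]],[[0,0,-10.5],[0,0,0]]])

```text
time: 7.55
ee_pos: [638.0, 184.3, 183.5]
ee_rot: [-0.1, 0.995, 0.0, 0.002]
ft_force: [-0.6, -0.1, -0.9]
grip_width: 15.7
```

```bash
python3 - <<'E'
from h import *
delta((550.6,-174,180),75.9)
E
```

```text
t 7.55 pos [638.  184.3 183.5] jaw 101.52 F [-0.6 -0.1 -0.9] w 15.7 D [15.73, -33.36, 0.27] [0.001, 0.004, 0.447]
```

play_rows(deltas=[[[1.6,-3.3,0],[0,0,0.04]],[[3.6,-7.7,0],[0,0,0.1]],[[5.6,-12.1,0],[0,0,0.16]],[[7.7,-16.5,0],[0,0,0.22]],[[9.8,-20.9,0],[0,0,0.28]],[[11.8,-25.3,0],[0,0,0.34]],[[13.9,-29.7,0],[0,0,0.4]],[[15.3,-32.6,0],[0,0,0.438]],[[15.7,-33.4,0],[0,0,0.447]],[[15.7,-33.4,0],[0,0,0.447]],[[15.7,-33.4,0],[0,0,0.447]],[[15.7,-33.4,0],[0,0,0.447]]])

```text
time: 9.05
ee_pos: [550.2, -173.1, 180.3]
ee_rot: [0.121, 0.993, 0.0, 0.0]
ft_force: [-0.1, 0.5, -1.0]
grip_width: 15.9
```

play_rows(deltas=[[[0,0,1],[0,0,0]],[[0,0,2.5],[0,0,0]],[[0,0,2.5],[0,0,0]],[[0,0,2.5],[0,0,0]]])

```text
time: 9.55
ee_pos: [549.7, -174.8, 155.1]
ee_rot: [0.123, 0.992, -0.0, -0.0]
ft_force: [-0.4, 0.2, -0.7]
grip_width: 15.6
```

```bash
python3 - <<'E'
from h import *
delta((550.6,-174,150),75.9)
grab('wrist','wrist4')
a=cv2.imread('pics/wrist4.png');cv2.imwrite('pics/w4c.png',cv2.resize(a[100:340,200:440],None,fx=2.5,fy=2.5,interpolation=cv2.INTER_CUBIC))
grab('scene','scene4')
a=cv2.imread('pics/scene4.png');cv2.imwrite('pics/s4c.png',cv2.resize(a[150:270,200:320],None,fx=5,fy=5,interpolation=cv2.INTER_CUBIC))
E
```

```text
t 9.55 pos [ 549.7 -174.8  155.1] jaw 75.92 F [-0.4  0.2 -0.7] w 15.6 D [-0.07, 0.1, 0.51] [-0.0, -0.0, 0.0]
```

View pics/w4c.png

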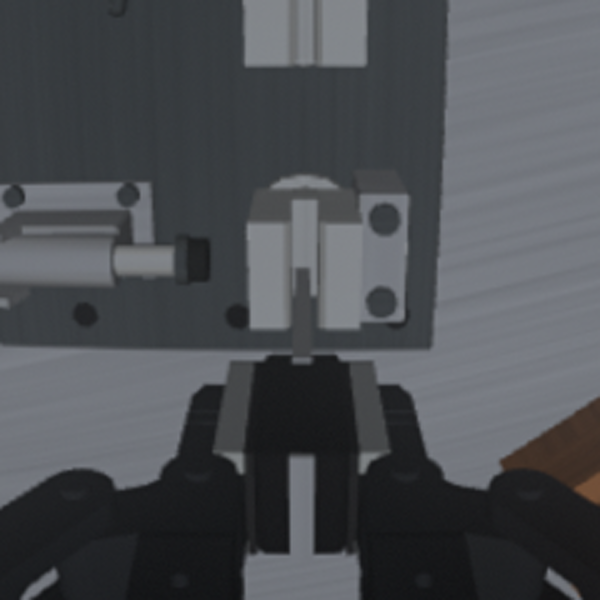

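View pics/s4c.png

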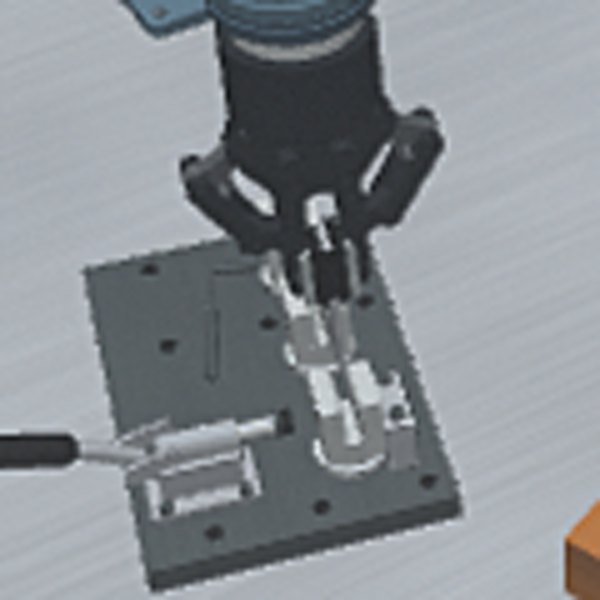

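play_rows(deltas=[[[-0.07,0.1,0.5],[0,0,0]],[[-0.07,0.1,1.5],[0,0,0]],[[-0.07,0.1,2],[0,0,0]],[[-0.07,0.1,2],[0,0,0]],[[-0.07,0.1,2],[0,0,0]]])

```text
time: 10.28
ee_pos: [550.8, -174.0, 135.4]
ee_rot: [0.123, 0.992, -0.0, 0.0]
ft_force: [0.2, -0.3, -0.7]
grip_width: 15.6
```

```bash
python3 - <<'E'
from h import *
delta((550.6,-174,102.4),75.9)
grab('wrist','wrist5')
a=cv2.imread('pics/wrist5.png');cv2.imwrite('pics/w5c.png',cv2.resize(a[140:300,240:400],None,fx=3.7,fy=3.7,interpolation=cv2.INTER_CUBIC))
E
```

```text
t 10.28 pos [ 550.8 -174.   135.4] jaw 75.92 F [ 0.2 -0.3 -0.7] w 15.6 D [0.02, -0.0, 3.3] [-0.0, 0.0, 0.0]
```

View pics/w5c.png

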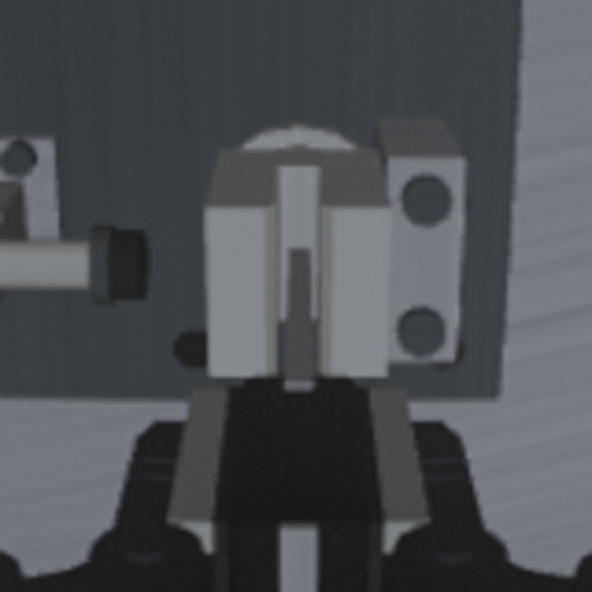

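play_rows(deltas=[[[0,0,0.4],[0,0,0]],[[0,0,0.8],[0,0,0]],[[0,0,1.2],[0,0,0]],[[0,0,1.2],[0,0,0]]])

```text
time: 10.82
ee_pos: [550.3, -173.8, 122.8]
ee_rot: [0.123, 0.992, 0.0, -0.0]
ft_force: [0.3, -0.1, -1.1]
grip_width: 15.7
```

play_rows(deltas=[[[0,0,0.5],[0,0,0]],[[0,0,1],[0,0,0]],[[0,0,1.5],[0,0,0]],[[0,0,1.5],[0,0,0]]])

```text
time: 11.32
ee_pos: [550.3, -173.8, 107.7]
ee_rot: [0.123, 0.992, 0.0, -0.001]
ft_force: [0.0, 0.3, -0.9]
grip_width: 15.7
```

```bash
python3 - <<'E'
from h import *
delta((550.6,-174,102.4),75.9)
grab('side','side5')
a=cv2.imread('pics/side5.png');cv2.imwrite('pics/s5c.png',cv2.resize(a[170:270,300:420],None,fx=5,fy=5,interpolation=cv2.INTER_CUBIC))
E
```

```text
t 11.32 pos [ 550.3 -173.8  107.7] jaw 75.92 F [ 0.   0.3 -0.9] w 15.7 D [-0.04, -0.01, 0.53] [-0.0, -0.001, 0.0]
```

View pics/s5c.png

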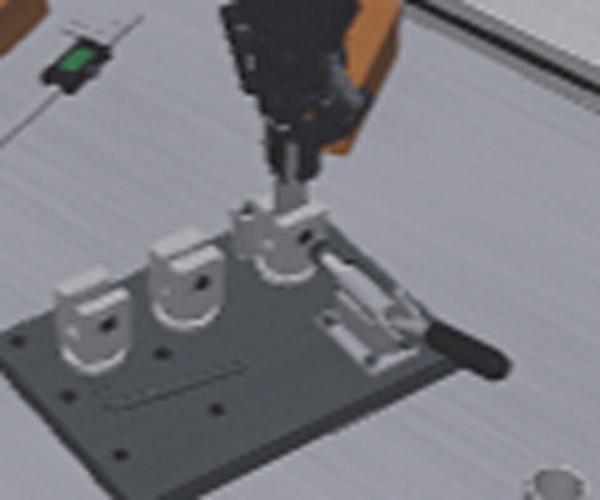

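play_rows(deltas=[[[0,0,-2],[0,0,0]],[[0,0,-5],[0,0,0]],[[0,0,-7.2],[0,0,0]],[[0,1.5,-7.6],[0,0,-0.02]],[[0,5.5,-7.6],[0,0,-0.07]],[[0.1,10,-7.6],[0,0,-0.12]],[[0.1,15,-7.6],[0,0,-0.18]],[[0.2,20,-7.6],[0,0,-0.24]],[[0.2,25,-7.6],[0,0,-0.3]],[[0.25,30,-7.6],[0,0,-0.36]],[[0.27,34.5,-7.6],[0,0,-0.42]],[[0.27,36.8,-7.6],[0,0,-0.448]]])

```text
time: 12.88
ee_pos: [636.5, 188.2, 183.1]
ee_rot: [-0.104, 0.995, 0.001, -0.001]
ft_force: [-0.6, 0.8, -0.9]
grip_width: 15.5
```

play_rows(deltas=[[[0,0,1],[0,0,0]],[[0,0,2.5],[0,0,0]],[[0,0,3.5],[0,0,0]],[[0,0,3.5],[0,0,0]],[[0,0,3.5],[0,0,0]]])

```text
time: 13.5
ee_pos: [637.9, 183.2, 149.6]
ee_rot: [-0.101, 0.995, -0.0, 0.0]
ft_force: [-0.3, 0.5, -0.6]
grip_width: 15.5
```

```bash
python3 - <<'E'
from h import *
delta((637.0,184.1,75.4),101.6)
grab('wrist','wrist6')
a=cv2.imread('pics/wrist6.png');cv2.imwrite('pics/w6c.png',cv2.resize(a[80:280,220:420],None,fx=3,fy=3,interpolation=cv2.INTER_CUBIC))
E
```

```text
t 13.5 pos [637.9 183.2 149.6] jaw 101.54 F [-0.3  0.5 -0.6] w 15.5 D [0.07, 0.11, 7.42] [-0.0, 0.0, -0.001]
```

View pics/w6c.png

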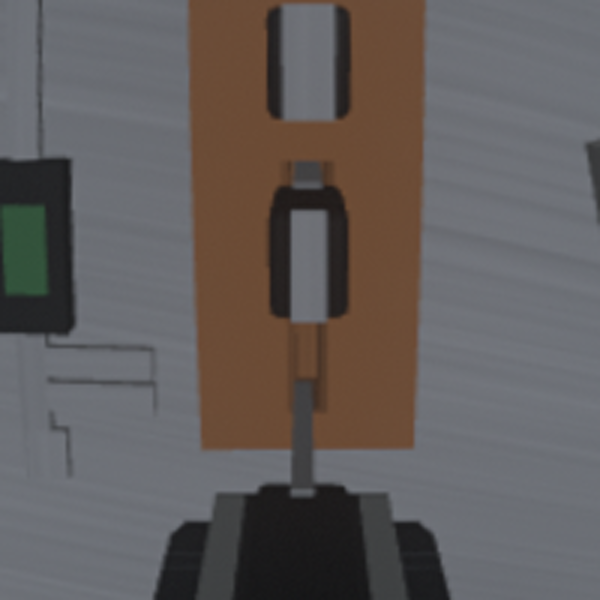

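play_rows(deltas=[[[0.06,0.1,1],[0,0,0]],[[0.06,0.1,3],[0,0,0]],[[0.06,0.1,4],[0,0,0]],[[0.06,0.1,4],[0,0,0]],[[0.06,0.1,4],[0,0,0]]])

```text
time: 14.18
ee_pos: [637.1, 184.6, 109.5]
ee_rot: [-0.101, 0.995, 0.0, 0.0]
ft_force: [-0.9, 0.2, -1.3]
grip_width: 15.4
```

```bash
python3 - <<'E'
from h import *
delta((637.0,184.1,75.4),101.6)
grab('wrist','wrist7')
a=cv2.imread('pics/wrist7.png');cv2.imwrite('pics/w7c.png',cv2.resize(a[120:300,230:410],None,fx=3.3,fy=3.3,interpolation=cv2.INTER_CUBIC))
E
```

```text
t 14.18 pos [637.1 184.6 109.5] jaw 101.58 F [-0.9  0.2 -1.3] w 15.4 D [0.02, -0.05, 3.41] [0.0, 0.001, -0.0]
```

View pics/w7c.png

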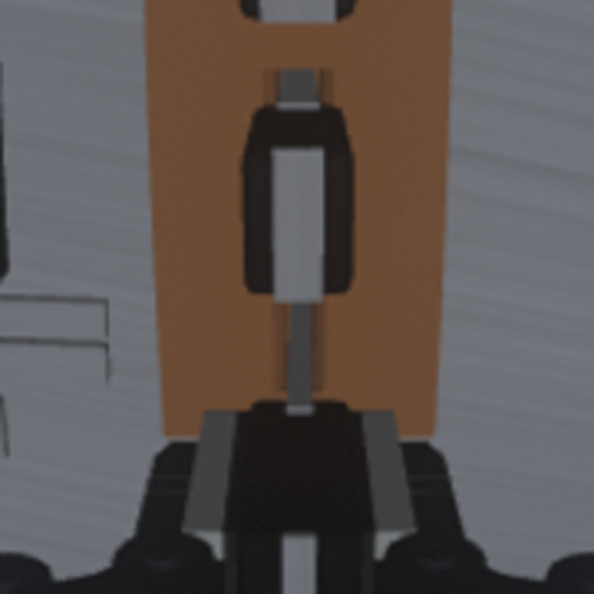

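play_rows(deltas=[[[0,-0.03,0.5],[0,0,0]],[[0,-0.03,1],[0,0,0]],[[0,-0.03,1.5],[0,0,0]],[[0,-0.03,1.5],[0,0,0]]])

```text
time: 14.72
ee_pos: [636.4, 184.1, 93.6]
ee_rot: [-0.101, 0.995, -0.0, -0.001]
ft_force: [-0.8, -0.1, -1.7]
grip_width: 15.9
```

play_rows(deltas=[[[0,0,0.6],[0,0,0]],[[0,0,1.2],[0,0,0]],[[0,0,1.7],[0,0,0]],[[0,0,1.8],[0,0,0]],[[0,0,1.8],[0,0,0]]])

```text
time: 15.35
ee_pos: [636.9, 184.2, 76.2]
ee_rot: [-0.101, 0.995, -0.0, -0.0]
ft_force: [-0.4, -0.0, -1.6]
grip_width: 15.8
```

play_rows(deltas=[[[0,0,0],[0,0,0]],[[0,0,0],[0,0,0]],[[0,0,0],[0,0,0]],[[0.5,0,0],[0,0,0]],[[2,0,0],[0,0,0]],[[3.5,0,0],[0,0,0]],[[4,0,0],[0,0,0]],[[4,0,0],[0,0,0]],[[4,0,0],[0,0,0]]], hand=4.4)

```text
time: 16.48
ee_pos: [598.3, 176.4, 76.4]
ee_rot: [-0.101, 0.995, 0.0, 0.0]
ft_force: [0.9, -0.7, 1.0]
grip_width: 43.8
```

```bash
python3 - <<'E'
from h import *
delta((597.9,176.3,75.4),101.6)
d=grab('wrist','wrist8')
d=grab('side','side8')
a=cv2.imread('pics/side8.png')[110:220,240:400];b=cv2.imread('pics/wrist8.png')[120:340,200:460]
cv2.imwrite('pics/c8.png',np.vstack([cv2.resize(a,(480,330),interpolation=cv2.INTER_CUBIC)[:260],cv2.resize(b,(480,330))]))
E
```

```text
t 16.48 pos [598.3 176.4  76.4] jaw 101.59 F [ 0.9 -0.7  1. ] w 43.8 D [0.04, -0.0, 0.1] [0.0, 0.001, -0.0]
```

View pics/c8.png

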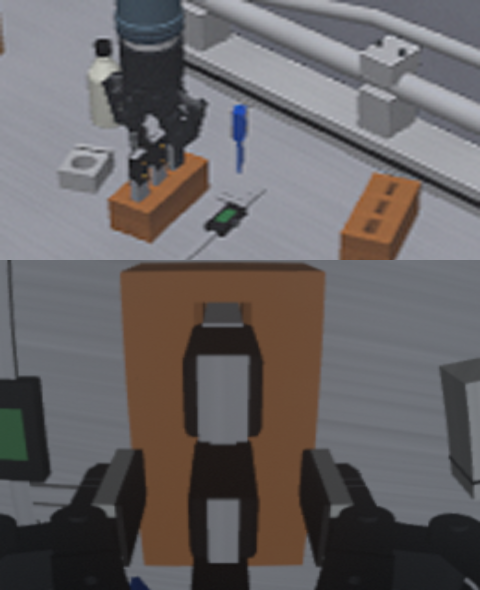

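Leaf 1 is back upright in its slot, and leaf 2 (7 mm grey stripe) is centred between the pads. Next: close and lift.

play_rows(deltas=[[[0.03,0,0.1],[0,0,0]],[[0.03,0,0.1],[0,0,0]],[[0.03,0,0.1],[0,0,0]],[[0.03,0,0.1],[0,0,0]],[[0.03,0,0.1],[0,0,0]]], hand=1, force=30)

```text
time: 17.2
ee_pos: [597.3, 176.1, 75.2]
ee_rot: [-0.101, 0.995, -0.0, -0.0]
ft_force: [-0.8, -0.8, -0.1]
grip_width: 15.7
```

play_rows(deltas=[[[0,0,-1],[0,0,0]],[[0,0,-3],[0,0,0]],[[0,0,-6],[0,0,0]],[[0,0,-9],[0,0,0]],[[0,0,-10.5],[0,0,0]]])

```text
time: 17.82
ee_pos: [598.6, 176.5, 183.5]
ee_rot: [-0.101, 0.995, 0.0, 0.002]
ft_force: [-0.4, -0.1, -1.4]
grip_width: 15.7
```

```bash
python3 - <<'E'
from h import *
delta((550.6,-174,155),75.9)
E
```

```text
t 17.82 pos [598.6 176.5 183.5] jaw 101.58 F [-0.4 -0.1 -1.4] w 15.7 D [11.75, -33.37, 2.78] [0.001, 0.004, 0.448]
```

play_rows(deltas=[[[1.2,-3.3,0],[0,0,0.04]],[[2.7,-7.7,0],[0,0,0.1]],[[4.2,-12.1,0],[0,0,0.16]],[[5.8,-16.5,0],[0,0,0.22]],[[7.3,-20.9,0],[0,0,0.28]],[[8.9,-25.3,0],[0,0,0.34]],[[10.4,-29.7,0],[0,0,0.4]],[[11.5,-32.6,0.4],[0,0,0.438]],[[11.75,-33.4,1.2],[0,0,0.448]],[[11.75,-33.4,2.5],[0,0,0.448]],[[11.75,-33.4,3.5],[0,0,0.448]],[[11.75,-33.4,3.5],[0,0,0.448]]])

```text
time: 19.32
ee_pos: [548.9, -172.8, 144.0]
ee_rot: [0.121, 0.993, 0.0, -0.001]
ft_force: [-0.1, 0.2, -0.7]
grip_width: 15.7
```

play_rows(deltas=[[[0,0,0],[0,0,0]],[[0,0,0.8],[0,0,0]],[[0,0,0.8],[0,0,0]],[[0,0,0.8],[0,0,0]]])

```text
time: 19.82
ee_pos: [549.4, -174.7, 137.3]
ee_rot: [0.123, 0.992, -0.0, 0.0]
ft_force: [-0.4, 0.3, -1.3]
grip_width: 15.4
```

```bash
python3 - <<'E'
from h import *
delta((550.4,-173.9,102.2),75.9)
grab('wrist','wrist9')
a=cv2.imread('pics/wrist9.png');cv2.imwrite('pics/w9c.png',cv2.resize(a[140:300,240:400],None,fx=3.7,fy=3.7,interpolation=cv2.INTER_CUBIC))
E
```

```text
t 19.82 pos [ 549.4 -174.7  137.3] jaw 75.92 F [-0.4  0.3 -1.3] w 15.4 D [-0.08, 0.1, 3.51] [-0.0, 0.0, 0.0]
```

View pics/w9c.png

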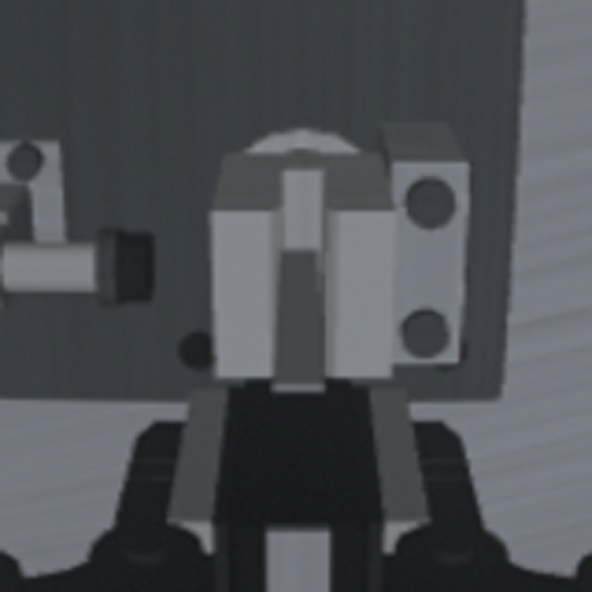

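play_rows(deltas=[[[-0.08,0.1,0.2],[0,0,0]],[[-0.08,0.1,0.4],[0,0,0]],[[-0.08,0.1,0.4],[0,0,0]],[[-0.08,0.1,0.4],[0,0,0]]])

```text
time: 20.38
ee_pos: [550.4, -173.9, 133.3]
ee_rot: [0.123, 0.992, -0.0, 0.0]
ft_force: [-0.4, -0.5, -1.0]
grip_width: 15.9
```

```bash
python3 - <<'E'
from h import *
delta((550.4,-173.9,102.2),75.9)
grab('wrist','wrist10')
a=cv2.imread('pics/wrist10.png');cv2.imwrite('pics/w10c.png',cv2.resize(a[140:300,240:400],None,fx=3.7,fy=3.7,interpolation=cv2.INTER_CUBIC))
E
```

```text
t 20.38 pos [ 550.4 -173.9  133.3] jaw 75.92 F [-0.4 -0.5 -1. ] w 15.9 D [-0.0, -0.0, 3.11] [-0.0, 0.0, 0.0]
```

View pics/w10c.png

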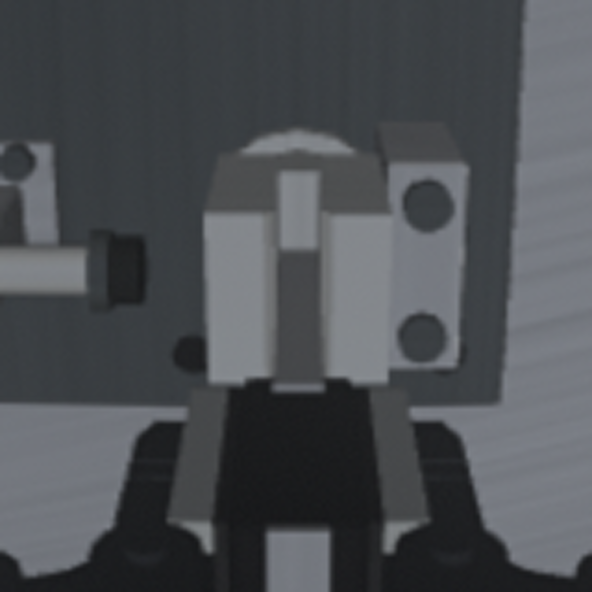

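play_rows(deltas=[[[0,0,0.2],[0,0,0]],[[0,0,0.4],[0,0,0]],[[0,0,0.5],[0,0,0]],[[0,0,0.5],[0,0,0]]])

```text
time: 20.92
ee_pos: [550.3, -173.8, 128.2]
ee_rot: [0.123, 0.992, 0.0, -0.0]
ft_force: [0.0, 0.4, -0.4]
grip_width: 15.6
```

play_rows(deltas=[[[0,0,0.15],[0,0,0]],[[0,0,0.3],[0,0,0]],[[0,0,0.3],[0,0,0]]])

```text
time: 21.3
ee_pos: [550.3, -173.8, 125.1]
ee_rot: [0.123, 0.992, 0.0, -0.0]
ft_force: [0.7, 0.1, -1.2]
grip_width: 15.7
```

play_rows(deltas=[[[0,0,0.3],[0,0,0]],[[0,0,0.6],[0,0,0]],[[0,0,0.6],[0,0,0]]])

```text
time: 21.68
ee_pos: [550.1, -173.7, 118.9]
ee_rot: [0.123, 0.992, 0.0, -0.0]
ft_force: [0.9, -0.3, -1.9]
grip_width: 15.7
```

play_rows(deltas=[[[0,0,0.4],[0,0,0]],[[0,0,0.8],[0,0,0]],[[0,0,1.1],[0,0,0]],[[0,0,1.1],[0,0,0]]])

```text
time: 22.18
ee_pos: [550.2, -173.8, 108.0]
ee_rot: [0.123, 0.992, 0.0, -0.0]
ft_force: [-0.4, -0.8, -0.9]
grip_width: 15.5
```

play_rows(deltas=[[[0,0,-2],[0,0,0]],[[0,0,-5],[0,0,0]],[[0,0,-7.2],[0,0,0]],[[0.2,1.5,-7.6],[0,0,-0.02]],[[0.6,5.5,-7.6],[0,0,-0.07]],[[1.1,10,-7.6],[0,0,-0.12]],[[1.7,15,-7.6],[0,0,-0.18]],[[2.2,20,-7.6],[0,0,-0.24]],[[2.8,25,-7.6],[0,0,-0.3]],[[3.4,30,-7.6],[0,0,-0.37]],[[3.8,34,-7.6],[0,0,-0.43]],[[3.93,35.1,-7.6],[0,0,-0.448]]])

```text
time: 23.68
ee_pos: [596.1, 181.4, 183.1]
ee_rot: [-0.105, 0.995, 0.001, -0.001]
ft_force: [-0.3, -0.0, -1.0]
grip_width: 15.5
```

play_rows(deltas=[[[0,0,1],[0,0,0]],[[0,0,3],[0,0,0]],[[0,0,5],[0,0,0]],[[0,0,6.5],[0,0,0]],[[0,0,6.5],[0,0,0]],[[0,0,6.5],[0,0,0]]])

```text
time: 24.42
ee_pos: [598.1, 176.2, 119.7]
ee_rot: [-0.101, 0.995, 0.0, 0.0]
ft_force: [-0.3, 0.2, -0.5]
grip_width: 15.8
```

```bash
python3 - <<'E'
from h import *
delta((597.4,176.2,75.2),101.6)
grab('wrist','wrist11')
a=cv2.imread('pics/wrist11.png');cv2.imwrite('pics/w11c.png',cv2.resize(a[120:300,230:410],None,fx=3.3,fy=3.3,interpolation=cv2.INTER_CUBIC))
E
```

```text
t 24.43 pos [598.1 176.2 119.7] jaw 101.57 F [-0.3  0.2 -0.5] w 15.8 D [0.08, 0.02, 4.45] [0.0, 0.001, -0.001]
```

View pics/w11c.png

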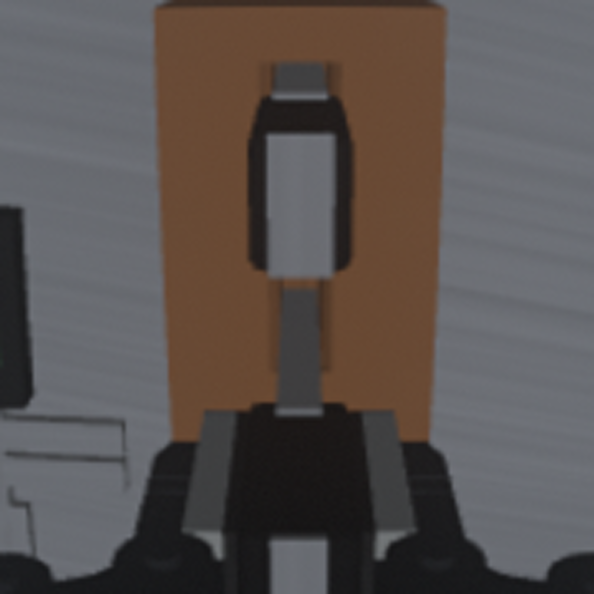

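Blade 2 is centred over slot 2 (x≈300 for both in the crop). Lower it in two steps.

play_rows(deltas=[[[0.07,0,0.6],[0,0,0]],[[0.07,0,1.2],[0,0,0]],[[0.07,0,1.8],[0,0,0]],[[0.07,0,2.3],[0,0,0]],[[0.07,0,2.3],[0,0,0]]])

```text
time: 25.1
ee_pos: [596.6, 175.9, 95.7]
ee_rot: [-0.101, 0.995, -0.0, -0.001]
ft_force: [0.6, 0.9, -1.0]
grip_width: 15.7
```

play_rows(deltas=[[[0,0,0.6],[0,0,0]],[[0,0,1.2],[0,0,0]],[[0,0,1.8],[0,0,0]],[[0,0,2.1],[0,0,0]],[[0,0,2.1],[0,0,0]]])

```text
time: 25.72
ee_pos: [597.0, 176.0, 75.2]
ee_rot: [-0.101, 0.995, -0.0, 0.0]
ft_force: [-0.4, -0.6, -1.0]
grip_width: 15.7
```

play_rows(deltas=[[[0,0,0],[0,0,0]],[[0,0,0],[0,0,0]],[[0,0,0],[0,0,0]],[[0.5,0,0],[0,0,0]],[[2,0,0],[0,0,0]],[[3.5,0,0],[0,0,0]],[[3.9,0,0],[0,0,0]],[[3.9,0,0],[0,0,0]],[[3.9,0,0],[0,0,0]]], hand=4.4)

```text
time: 26.85
ee_pos: [559.4, 168.4, 75.4]
ee_rot: [-0.101, 0.995, 0.0, 0.0]
ft_force: [-0.4, 0.3, 1.0]
grip_width: 44.2
```

```bash
python3 - <<'E'
from h import *
delta((558.9,168.3,75.2),101.6)
d=grab('wrist','wrist12')
d=grab('side','side12')
a=cv2.imread('pics/side12.png')[110:220,240:400];b=cv2.imread('pics/wrist12.png')[120:340,200:460]
cv2.imwrite('pics/c12.png',np.vstack([cv2.resize(a,(480,330),interpolation=cv2.INTER_CUBIC)[:260],cv2.resize(b,(480,330))]))
E
```

```text
t 26.85 pos [559.4 168.4  75.4] jaw 101.59 F [-0.4  0.3  1. ] w 44.2 D [0.05, 0.01, 0.02] [0.0, 0.001, -0.0]
```

View pics/c12.png

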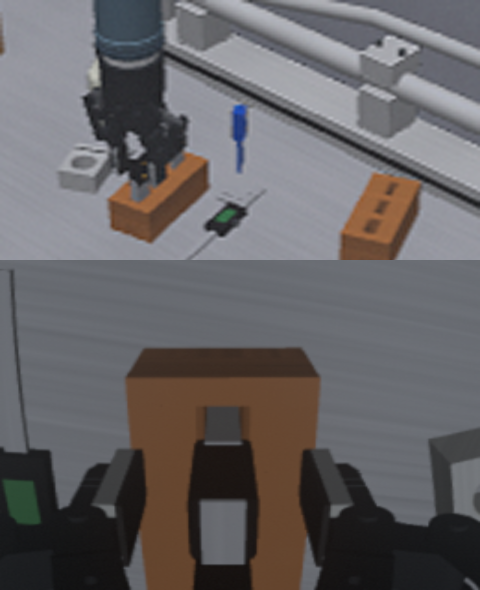

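Leaf 3 (wide grey stripe) is centred in the jaws; grip and lift.

play_rows(deltas=[[[0.03,0,0],[0,0,0]],[[0.03,0,0],[0,0,0]],[[0.03,0,0],[0,0,0]],[[0.03,0,0],[0,0,0]],[[0.03,0,0],[0,0,0]]], hand=1, force=30)

```text
time: 27.58
ee_pos: [558.6, 168.2, 75.3]
ee_rot: [-0.101, 0.995, 0.0, 0.0]
ft_force: [-0.1, 0.3, -0.5]
grip_width: 15.3
```

play_rows(deltas=[[[0,0,-1],[0,0,0]],[[0,0,-3],[0,0,0]],[[0,0,-6],[0,0,0]],[[0,0,-9],[0,0,0]],[[0,0,-10.5],[0,0,0]]])

```text
time: 28.2
ee_pos: [559.1, 168.3, 182.3]
ee_rot: [-0.101, 0.995, 0.0, 0.001]
ft_force: [0.1, 0.2, -1.7]
grip_width: 15.6
```

```bash
python3 - <<'E'
from h import *
delta((550.4,-173.9,155),75.9)
E
```

```text
t 28.2 pos [559.1 168.3 182.3] jaw 101.58 F [ 0.1  0.2 -1.7] w 15.6 D [7.73, -33.35, 2.7] [0.001, 0.002, 0.448]
```

play_rows(deltas=[[[0.8,-3.3,0],[0,0,0.04]],[[1.8,-7.7,0],[0,0,0.1]],[[2.8,-12.1,0],[0,0,0.16]],[[3.8,-16.5,0],[0,0,0.22]],[[4.8,-20.9,0],[0,0,0.28]],[[5.8,-25.3,0],[0,0,0.34]],[[6.8,-29.7,0],[0,0,0.4]],[[7.5,-32.5,0.4],[0,0,0.438]],[[7.66,-33.28,1.2],[0,0,0.448]],[[7.66,-33.28,2.5],[0,0,0.448]],[[7.66,-33.28,3.5],[0,0,0.448]],[[7.66,-33.28,3.5],[0,0,0.448]]])

```text
time: 29.7
ee_pos: [549.7, -171.5, 144.0]
ee_rot: [0.121, 0.993, 0.0, -0.001]
ft_force: [-0.4, 0.7, -1.4]
grip_width: 15.3
```

play_rows(deltas=[[[0,0,0],[0,0,0]],[[0,0,0.8],[0,0,0]],[[0,0,0.8],[0,0,0]],[[0,0,0.8],[0,0,0]],[[0,0,0.8],[0,0,0]]])

```text
time: 30.32
ee_pos: [550.4, -173.4, 137.5]
ee_rot: [0.123, 0.992, -0.0, 0.0]
ft_force: [-0.0, 0.1, -1.6]
grip_width: 15.6
```

```bash
python3 - <<'E'
from h import *
delta((550.4,-173.9,102.2),75.9)
grab('wrist','wrist13')
a=cv2.imread('pics/wrist13.png');cv2.imwrite('pics/w13c.png',cv2.resize(a[140:300,240:400],None,fx=3.7,fy=3.7,interpolation=cv2.INTER_CUBIC))
E
```

```text
t 30.32 pos [ 550.4 -173.4  137.5] jaw 75.92 F [-0.   0.1 -1.6] w 15.6 D [-0.01, -0.05, 3.53] [-0.0, 0.0, 0.0]
```

View pics/w13c.png

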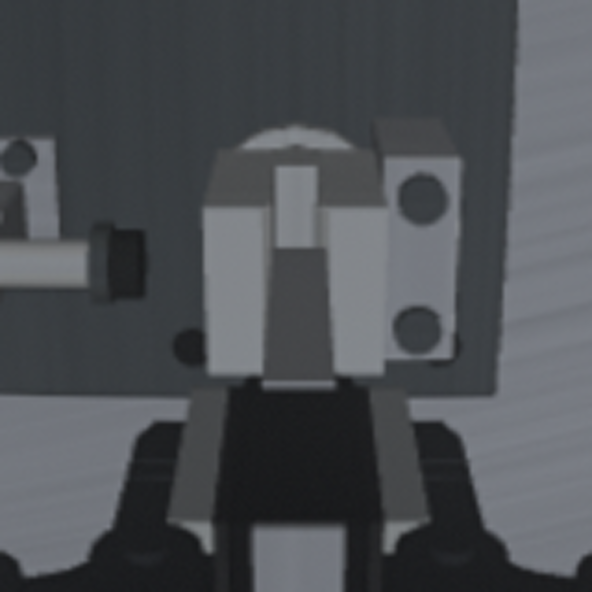

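play_rows(deltas=[[[0,-0.04,0.3],[0,0,0]],[[0,-0.04,0.55],[0,0,0]],[[0,-0.04,0.55],[0,0,0]],[[0,-0.04,0.55],[0,0,0]]])

```text
time: 30.88
ee_pos: [550.2, -173.7, 131.8]
ee_rot: [0.123, 0.992, -0.0, 0.0]
ft_force: [0.2, 0.5, -2.4]
grip_width: 15.8
```

play_rows(deltas=[[[0,0,0.1],[0,0,0]],[[0,0,0.2],[0,0,0]],[[0,0,0.2],[0,0,0]]])

```text
time: 31.25
ee_pos: [550.1, -173.6, 129.7]
ee_rot: [0.123, 0.992, 0.0, -0.0]
ft_force: [-0.6, 0.1, -1.3]
grip_width: 15.8
```

play_rows(deltas=[[[0,0,0.08],[0,0,0]],[[0,0,0.15],[0,0,0]],[[0,0,0.15],[0,0,0]]])

```text
time: 31.62
ee_pos: [550.3, -173.9, 128.7]
ee_rot: [0.123, 0.992, -0.0, 0.0]
ft_force: [-1.8, 0.3, 3.5]
grip_width: 15.6
```

play_rows(deltas=[[[0,0,0.1],[0,0,0]],[[0,0,0.1],[0,0,0]],[[0,0,0.1],[0,0,0]],[[0,0,0.1],[0,0,0]]])

```text
time: 32.12
ee_pos: [550.5, -174.0, 128.5]
ee_rot: [0.123, 0.992, -0.0, 0.0]
ft_force: [-3.0, 0.5, 11.5]
grip_width: 15.7
```

```bash
python3 - <<'E'
from h import *
delta((550.4,-173.9,102.2),75.9)
grab('wrist','wrist14')
a=cv2.imread('pics/wrist14.png');cv2.imwrite('pics/w14c.png',cv2.resize(a[140:300,240:400],None,fx=3.7,fy=3.7,interpolation=cv2.INTER_CUBIC))
E
```

```text
t 32.12 pos [ 550.5 -174.   128.5] jaw 75.9 F [-3.   0.5 11.5] w 15.7 D [0.01, 0.0, 2.63] [0.0, 0.001, 0.0]
```

View pics/w14c.png

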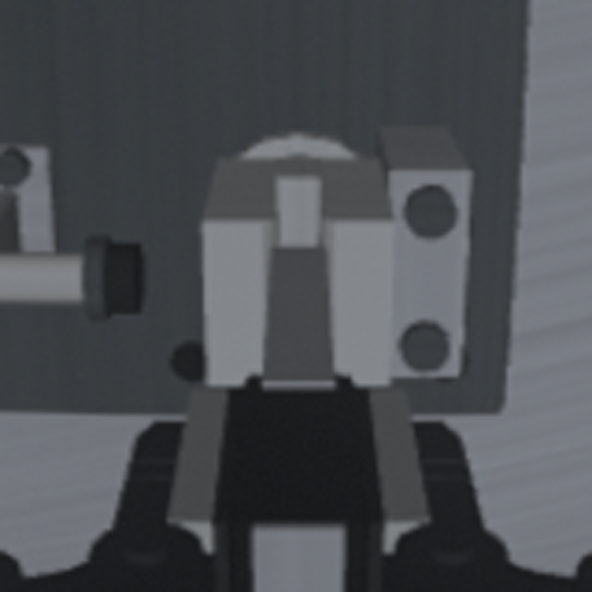

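play_rows(deltas=[[[0,0,-1],[0,0,0]],[[0,0,-3.5],[0,0,0]],[[0,0,-5.4],[0,0,0]],[[0.3,1.5,-5.5],[0,0,-0.02]],[[1.2,5.5,-5.5],[0,0,-0.07]],[[2.3,10,-5.5],[0,0,-0.13]],[[3.4,15,-5.5],[0,0,-0.2]],[[4.5,20,-5.5],[0,0,-0.26]],[[5.6,25,-5.5],[0,0,-0.33]],[[6.7,30,-5.5],[0,0,-0.4]],[[7.4,32.8,-5.5],[0,0,-0.44]],[[7.52,33.4,-5.5],[0,0,-0.448]]])

```text
time: 33.67
ee_pos: [557.5, 171.1, 181.5]
ee_rot: [-0.103, 0.995, 0.0, -0.001]
ft_force: [0.4, -0.4, -0.7]
grip_width: 15.8
```

play_rows(deltas=[[[0,0,1],[0,0,0]],[[0,0,3],[0,0,0]],[[0,0,5],[0,0,0]],[[0,0,6.5],[0,0,0]],[[0,0,6.5],[0,0,0]],[[0,0,6.5],[0,0,0]]])

```text
time: 34.42
ee_pos: [559.0, 168.2, 117.8]
ee_rot: [-0.101, 0.995, -0.0, 0.0]
ft_force: [0.1, 1.9, -1.7]
grip_width: 15.7
```

```bash
python3 - <<'E'
from h import *
delta((558.7,168.3,75.2),101.6)
grab('wrist','wrist15')
a=cv2.imread('pics/wrist15.png');cv2.imwrite('pics/w15c.png',cv2.resize(a[120:300,230:410],None,fx=3.3,fy=3.3,interpolation=cv2.INTER_CUBIC))
E
```

```text
t 34.42 pos [559.  168.2 117.8] jaw 101.54 F [ 0.1  1.9 -1.7] w 15.7 D [0.04, 0.02, 4.26] [-0.0, 0.001, -0.001]
```

View pics/w15c.png

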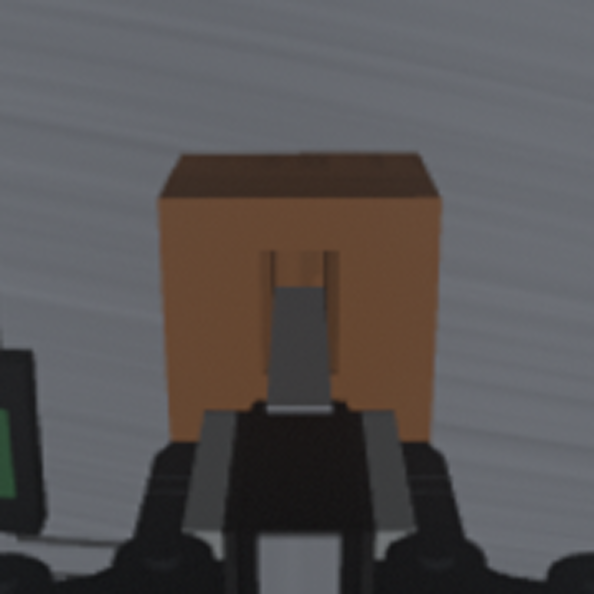

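Blade 3 is over slot 3, centred (x≈299 for both). Lower it.

play_rows(deltas=[[[0.02,0.01,0.6],[0,0,0]],[[0.02,0.01,1.2],[0,0,0]],[[0.02,0.01,1.8],[0,0,0]],[[0.02,0.01,2.2],[0,0,0]],[[0.02,0.01,2.2],[0,0,0]]])

```text
time: 35.1
ee_pos: [558.0, 168.6, 94.9]
ee_rot: [-0.101, 0.995, -0.0, -0.0]
ft_force: [0.1, -0.5, -1.0]
grip_width: 15.5
```

play_rows(deltas=[[[0,0,0.6],[0,0,0]],[[0,0,1.2],[0,0,0]],[[0,0,1.8],[0,0,0]],[[0,0,2],[0,0,0]],[[0,0,2],[0,0,0]]])

```text
time: 35.72
ee_pos: [558.2, 168.6, 75.4]
ee_rot: [-0.101, 0.995, -0.0, -0.0]
ft_force: [-0.2, 0.1, 0.5]
grip_width: 15.7
```

Now open and slide back to leaf 2.

play_rows(deltas=[[[0,0,0],[0,0,0]],[[0,0,0],[0,0,0]],[[0,0,0],[0,0,0]],[[-0.5,0,0],[0,0,0]],[[-2,0,0],[0,0,0]],[[-3.5,0,0],[0,0,0]],[[-4,-0.03,0],[0,0,0]],[[-4,-0.03,0],[0,0,0]],[[-4,-0.03,0],[0,0,0]]], hand=4.4)

```text
time: 36.85
ee_pos: [596.9, 176.3, 75.2]
ee_rot: [-0.101, 0.995, -0.0, -0.0]
ft_force: [-0.7, 0.2, -0.3]
grip_width: 44.0
```

```bash
python3 - <<'E'
from h import *
delta((597.8,176.3,75.2),101.6)
d=grab('wrist','wrist16')
cv2.imwrite('pics/c16.png',cv2.resize(cv2.imread('pics/wrist16.png')[100:340,200:460],None,fx=2.4,fy=2.4))
E
```

```text
t 36.85 pos [596.9 176.3  75.2] jaw 101.59 F [-0.7  0.2 -0.3] w 44.0 D [-0.09, -0.01, -0.0] [-0.0, -0.001, -0.0]
```

View pics/c16.png

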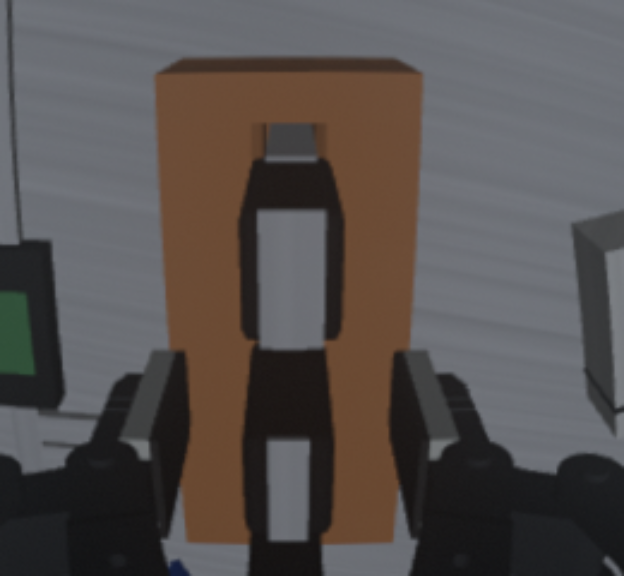

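Leaf 3 is back in its slot at the top of the crop, and leaf 2 is centred in the jaws. Grip, lift and carry it.

play_rows(deltas=[[[-0.05,0,0],[0,0,0]],[[-0.05,0,0],[0,0,0]],[[-0.05,0,0],[0,0,0]],[[-0.05,0,0],[0,0,0]],[[-0.05,0,0],[0,0,0]]], hand=1, force=30)

```text
time: 37.52
ee_pos: [598.0, 176.5, 75.4]
ee_rot: [-0.101, 0.995, 0.0, 0.0]
ft_force: [-0.9, -1.0, 2.5]
grip_width: 15.4
```

play_rows(deltas=[[[0,0,-1],[0,0,0]],[[0,0,-3],[0,0,0]],[[0,0,-6],[0,0,0]],[[0,0,-9],[0,0,0]],[[0,0,-10.5],[0,0,0]]])

```text
time: 38.15
ee_pos: [599.2, 176.8, 183.3]
ee_rot: [-0.101, 0.995, 0.0, 0.002]
ft_force: [-0.2, 0.1, -1.4]
grip_width: 15.8
```

```bash
python3 - <<'E'
from h import *
delta((550.4,-173.9,155),75.9)
E
```

```text
t 38.15 pos [599.2 176.8 183.3] jaw 101.58 F [-0.2  0.1 -1.4] w 15.8 D [11.83, -33.38, 2.77] [0.001, 0.004, 0.448]
```

play_rows(deltas=[[[1.2,-3.3,0],[0,0,0.04]],[[2.7,-7.7,0],[0,0,0.1]],[[4.2,-12.1,0],[0,0,0.16]],[[5.8,-16.5,0],[0,0,0.22]],[[7.3,-20.9,0],[0,0,0.28]],[[8.9,-25.3,0],[0,0,0.34]],[[10.4,-29.7,0],[0,0,0.4]],[[11.5,-32.6,0.4],[0,0,0.438]],[[11.76,-33.3,1.2],[0,0,0.448]],[[11.76,-33.3,2.5],[0,0,0.448]],[[11.76,-33.3,3.5],[0,0,0.448]],[[11.76,-33.3,3.5],[0,0,0.448]]])

```text
time: 39.65
ee_pos: [549.2, -171.6, 144.0]
ee_rot: [0.121, 0.993, 0.0, -0.001]
ft_force: [-1.2, 0.5, -1.5]
grip_width: 15.6
```

play_rows(deltas=[[[0,0,0],[0,0,0]],[[0,0,0.8],[0,0,0]],[[0,0,0.8],[0,0,0]],[[0,0,0.8],[0,0,0]],[[0,0,0.8],[0,0,0]]])

```text
time: 40.28
ee_pos: [549.8, -173.4, 137.5]
ee_rot: [0.123, 0.992, -0.0, 0.0]
ft_force: [0.1, 0.9, -0.9]
grip_width: 15.8
```

```bash
python3 - <<'E'
from h import *
delta((550.4,-173.9,102.2),75.9)
grab('wrist','wrist17')
a=cv2.imread('pics/wrist17.png');cv2.imwrite('pics/w17c.png',cv2.resize(a[140:300,240:400],None,fx=3.7,fy=3.7,interpolation=cv2.INTER_CUBIC))
E
```

```text
t 40.27 pos [ 549.8 -173.4  137.5] jaw 75.91 F [ 0.1  0.9 -0.9] w 15.8 D [-0.07, -0.03, 3.53] [-0.0, 0.0, 0.0]
```

View pics/w17c.png

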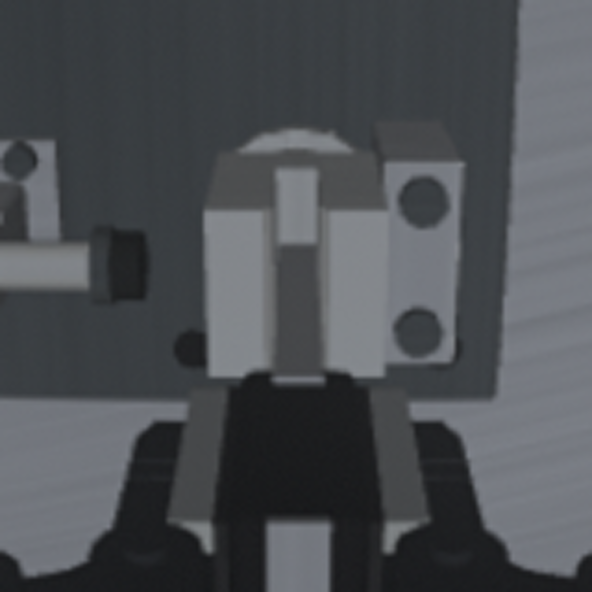

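Leaf 2 is aligned with the slot (blade and slot both at x≈297). Lower it in checked steps.

play_rows(deltas=[[[-0.06,-0.03,0.3],[0,0,0]],[[-0.06,-0.03,0.6],[0,0,0]],[[-0.06,-0.03,0.9],[0,0,0]],[[-0.06,-0.03,0.9],[0,0,0]]])

```text
time: 40.83
ee_pos: [550.0, -173.7, 127.9]
ee_rot: [0.123, 0.992, 0.0, -0.0]
ft_force: [-0.1, -0.1, -1.3]
grip_width: 15.5
```

play_rows(deltas=[[[0,0,0.3],[0,0,0]],[[0,0,0.6],[0,0,0]],[[0,0,0.8],[0,0,0]],[[0,0,0.8],[0,0,0]]])

```text
time: 41.32
ee_pos: [550.1, -173.7, 120.1]
ee_rot: [0.123, 0.992, 0.0, -0.0]
ft_force: [-0.7, 0.1, -2.0]
grip_width: 15.4
```

play_rows(deltas=[[[0,0,0.5],[0,0,0]],[[0,0,1],[0,0,0]],[[0,0,1.4],[0,0,0]],[[0,0,1.4],[0,0,0]]])

```text
time: 41.82
ee_pos: [549.9, -173.7, 105.8]
ee_rot: [0.123, 0.992, 0.0, -0.0]
ft_force: [-0.4, 0.3, -0.7]
grip_width: 15.6
```

play_rows(deltas=[[[0,0,0.2],[0,0,0]],[[0,0,0.35],[0,0,0]],[[0,0,0.35],[0,0,0]],[[0,0,0.35],[0,0,0]]])

```text
time: 42.32
ee_pos: [550.3, -173.8, 102.9]
ee_rot: [0.123, 0.992, -0.0, 0.0]
ft_force: [0.4, -0.4, -1.2]
grip_width: 15.3
```

play_rows(deltas=[[[0,0,0.05],[0,0,0]],[[0,0,0.05],[0,0,0]]])

```text
time: 42.58
ee_pos: [550.3, -173.8, 102.4]
ee_rot: [0.123, 0.992, -0.0, 0.0]
ft_force: [0.1, 0.6, -0.3]
grip_width: 15.4
```

play_rows(deltas=[[[0,0,0],[0,0,0]],[[0,0,0],[0,0,0]],[[0,0,0],[0,0,0]],[[0,0,-1],[0,0,0]],[[0,0,-4],[0,0,0]],[[0,0,-8],[0,0,0]],[[0,0,-11],[0,0,0]],[[0,0,-11.5],[0,0,0]],[[0,0,-11.5],[0,0,0]],[[0,0,-11.5],[0,0,0]]], hand=4)

```text
time: 43.82
ee_pos: [549.4, -173.5, 216.1]
ee_rot: [0.123, 0.992, 0.0, -0.001]
ft_force: [-0.5, 0.1, 0.1]
grip_width: 39.9
```

```bash
python3 - <<'E'
from h import *
delta((550.3,-173.8,210),75.9)
grab('wrist','wrist18');grab('side','side18');grab('scene','scene18')
a=cv2.imread('pics/wrist18.png')[60:340,180:460]
b=cv2.imread('pics/side18.png')[130:260,250:420]
cv2.imwrite('pics/c18.png',np.hstack([cv2.resize(a,(400,400)),cv2.resize(b,(400,306),interpolation=cv2.INTER_CUBIC) if 0 else cv2.copyMakeBorder(cv2.resize(b,(400,306),interpolation=cv2.INTER_CUBIC),0,94,0,0,0)]))
d=load('wrist18');C=cloud(d,True);z=C[...,2];v,u=np.mgrid[0:400,0:640]
m=(z>125)&(z<140)&(u>290)&(u<360)&(v>140)&(v<260)
n,l,st,ce=cv2.connectedComponentsWithStats(m.astype(np.uint8))
for i in range(1,n):
    if st[i,4]>20:
        uv=np.argwhere(l==i)[:,::-1];Q=plane(d,uv,132,True)[:,:2];print(st[i],np.median(z[l==i]),cv2.minAreaRect(Q.astype(np.float32)))
for nm in('scene18','side18'):
    P=cloud(load(nm)).reshape(-1,3)
    for nn,(cx,cy),h in(('l2',(550,-174),132),('s1',(637,184),105),('s3',(559,168),105),('s2',(598,176),105)):
        q=P[(np.hypot(P[:,0]-cx,P[:,1]-cy)<14)&(P[:,2]>60)&(P[:,2]<h+20)]
        print(nm,nn,len(q),np.percentile(q[:,2],[90,95]).round(1) if len(q) else '')
E
```

```text
t 43.83 pos [ 549.4 -173.5  216.1] jaw 75.92 F [-0.5  0.1  0.1] w 39.9 D [-0.09, -0.01, 0.61] [-0.0, -0.002, 0.0]
[310 194  22  31 616] 132.2952733957646 ((549.4835815429688, -173.260498046875), (15.848095893859863, 24.044361114501953), 75.31371307373047)
scene18 l2 144 [132.  132.5]
scene18 s1 95 [105.7 106. ]
scene18 s3 102 [105.2 106.2]
scene18 s2 0 
side18 l2 139 [132.  133.4]
side18 s1 63 [106.8 107.7]
side18 s3 63 [105.6 107.1]
side18 s2 0
```

View pics/c18.png

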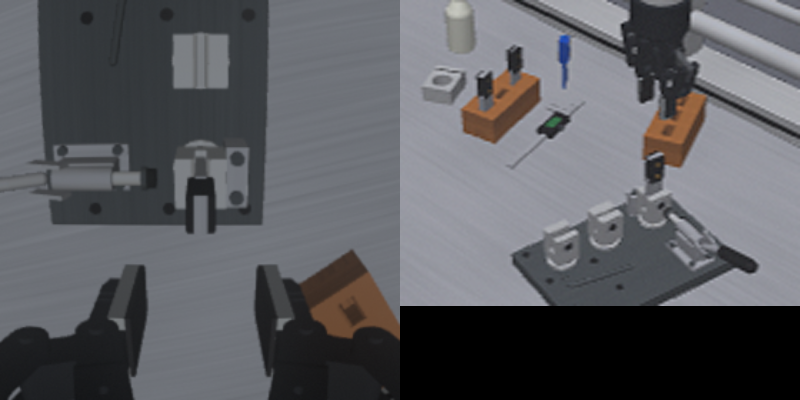

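```bash
python3 -c "
from bench import r
print(r.job_done())"
```

```text
the job is handed in; nothing more can be done
None
```

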